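# Hook, rock and click a module onto its mounting rail, then close it up to the divider

### The job

Fit the loose module onto the panel's mounting rail, in the free stretch between the power unit and the upright metal divider: hold it tilted, hook its fixed lip under the rail's far edge, then rock its near end, the one with the black release tab, down until the sprung foot clicks under the near edge and it sits level and fully home. Then slide it along the rail until it stands against the divider, and let go. Work by feel without forcing anything, and leave the beaker, tape roll, hex key and tweezers where they are.

Things in the scene. Friction and masses are not known exactly. Their poses are not given: they have to be found in the camera images.
- module: Loose light-grey housing, 76 mm (x) x 36 (y) x 71, 0.15 kg. Origin: middle of its flat seat, 9 mm over its lowest point; x to the black foot and tab, z up. Seat rests on the rail at x=+-15..17.5. Shoulders x+-38 to z=26; raised front to grip x+-22.5 (45 mm wide), z 26..62. Lip at -x: slot corner x=-18.3, z=0; slot 3.4 high there, widening to 5.5 at the lip's tip; all its underside ends at z=-9.
- lip_tip (a point): Top of the fixed lip's tip, at x=-14.3, z=-5.5 mm of the module (4 mm inward of the slot's corner). The slot opens towards +x and takes the rail's 2.3 mm thick far edge while the module is tilted 0.3 rad, foot end up; tilted less than 0.26 the foot's ramp already meets the rail. A mouth chamfer in the seat eases entry.
- foot_side (a point): Point at the module's foot end (x=38 mm, y=0, z=0 of the module); the black release tab sticks out 5 mm beyond it. When fitted this end faces the robot.
- module_foot (a joint): Sprung foot, slides out along the module's +x, 0 to 6 mm; 0 = in. Spring 3 N at rest plus 1 N per mm. Rocking down, its 40-degree ramp rides over the rail's near edge and pushes it out about 3 mm (6 to 10 N at the foot); it snaps back to 0 under the edge when the module is level.
- panel: Fixed steel plate on a white bench riser (top 140 mm over the bench), 128x230x12 mm. Origin: underside, on its middle line; x to the robot, y to the robot's right, z up. Along y: 35 mm wide hat rail, far edge 17.5 mm from its own middle, top at z=27, edge 2.3 thick, 7 mm of room beneath it sideways. It was screwed down by eye: parallel, but up to 8 mm off the line in x either way.
- divider: Upright notched sheet-metal divider, 3 mm thick, to z=54 of the panel, astride the rail; fixed. Origin: middle of its foot at the plate's top; axes as the panel's. The module goes on its +y side. Facing it, the power unit (54 mm wide, fixed on the rail, top at z=93) has its side at y=+55 mm of the panel. A 27 mm high grey duct runs along the near edge (x 60..78).
- beaker: Small glass beaker, 52 mm wide, 68 high, on the bench; leave alone. Origin: middle of its underside.
- tape_roll: Roll of tan tape, 104 mm across, 25 high, on the bench; leave alone. Origin: middle of its underside.
- hex_key: Black L-shaped hex key, 87x28x5 mm, on the riser's far right; leave alone. Origin: underside, middle of its outline.
- tweezers: Steel tweezers, 125 mm long, lying on the riser behind the panel; leave alone. Origin: middle of its underside.

How it is judged:
On the way, in this order (a step that is already met when the one before it is completed fails the run):
1. tilted by more than 0.12 rad, release tab towards the robot, the module has its lip below the rail's far edge and touches the rail (contact force between module and panel above 0.5 N and x of foot_side in the frame of panel above 0.015 m and y of module in the frame of panel between -0.095 and 0.095 m and angle between module's own z axis and vertical above 0.12 rad and z of lip_tip in the frame of panel between 0.015 and 0.0247 m and x of lip_tip in the frame of panel between -0.0245 and -0.0005 m), for 0.05 s.
2. the module is rocked down: level, seated on the rail, its foot sprung back in under the near edge (x of foot_side in the frame of panel above 0.015 m and y of module in the frame of panel between -0.095 and 0.095 m and angle between module's own z axis and vertical below 0.035 rad and z of module in the frame of panel between 0.0255 and 0.0285 m and x of module in the frame of panel between -0.0095 and 0.0095 m and value of joint module_foot below 0.001 m), for 0.2 s.
At the end, for the whole second after the job is handed in: On the rail (origin 25.5 to 28.5 mm over the panel's origin and within 9.5 mm of its middle line), tab towards the robot, tilt under 0.035 rad, foot in (under 1 mm), its side within about 2 mm of the divider (origins 17 to 21.5 mm apart along the rail), released and still (all of step 2 and y of module in the frame of divider between 0.017 and 0.0215 m and linear speed of module below 0.01 m/s); the robot touches nothing.
It fails at once if the module is forced: over 50 N between it and the rail or panel (contact force between module and panel above 50 N).
It fails at once if the module is rammed against the divider with over 25 N (contact force between module and divider above 25 N).
It fails at once if a bystander on the bench (beaker, tape roll, hex key or tweezers) is shifted by more than 20 mm (distance of any of beaker, tape_roll, hex_key, tweezers from where it was at the start of the episode above 0.02 m).
It also fails if it takes over 61 s, if anything falls off the work surface, if the arm or the gripper's body presses on something with over 40 N, if the wrist force passes 120 N, or if a joint passes its speed limit or range.

### The arm

A 6-joint arm with a two-finger parallel gripper is mounted at the origin on the work surface; the furniture and walls round the work are solid. World frame = base frame: x ahead of the robot, y to its left, z up, the work surface at z = 0. Lengths are in m, angles in rad, forces in N, time in s.
With the tool pointing down it reaches from about 0.375 to 0.975 m from the base axis. Payload 3.8 kg.
Tool frame: the origin (TCP) lies at the very end of the fingers, on their centre line; the grasp point (between the pads) lies 19 mm behind it; z points along the fingers, y is the direction in which the jaws open and shut (so a half turn about z gives the same grasp; the last joint's range is limited). The gripper opens to 88 mm and grips with 3 to 60 N. Pads are 18 mm wide; open, the fingers measure 123 mm over their backs; the gripper's body (75 mm by 187 mm) begins 45 mm behind the grasp point.
Start: joints at [-1.362, 0.264, 1.604, -0, 1.274, -0.037], TCP at [0.164, -0.655, 0.239] pointing down, gripper open.
Joint ranges: [-2.63, 2.63], [-0.94, 2.18], [0.31, 2.57], [-1.31, 4.45], [0, 2.66], [-2.55, 2.55]. Speed limits (rad/s): [2.57, 2.57, 3.14, 3.14, 3.14, 3.14].

### API

Orientations are given as a unit quaternion [x, y, z, w].
In Python, from bench import sense, capture, get_calibration, hand_in gives the robot as it stands.
- The arm moves only by the tool arm_command, never from a script. Its argument "motion" is a list of rows, each an object of numbers: "ax", "ay", "az": the turn, a rotation vector about the tool's x, y, z in degrees; "dx", "dy", "dz": the shift along the tool's x, y, z in mm; "fingers": the gripper command: -1 is shut, 1 is fully open, values between are in proportion. In form: [{"ax": .., "ay": .., "az": .., "dx": .., "dy": .., "dz": .., "fingers": ..}, ...]. A call has 1 to 12 rows; each row shifts and turns the commanded pose from where the row before left it, along the tool's axes as they then stand; what a row does not reach is not made up. A row lasts 1/10 s, in which the tool goes at most 50 mm and 8.59 degrees, less where a joint would pass 70% of its speed; a pose out of reach is approached as far as the arm can. A call with a gripper value outside its range is refused whole. The fingers move at their own pace and stop on an object; "newtons" is the grip in N (left out, the last holds). Time passes only in rows, so rows that do not move let the fingers close. It gives the time, the measured TCP pose, the force and the opening at its end, in the units of the state.
- sense(): the state, without advancing time (a new reading comes with each control period).
- capture(name): name is "side" or "top" or "wrist"; returns the picture (400x640x3 uint8, red, green, blue); there is no depth.
- get_calibration(name): a dict with "K" (3x3 intrinsics, pixels), "k1" (the pictures are not rectified: a ray, as slopes to the right and down, at radius r is drawn at 1 + k1 r^2 times it, then the intrinsics apply), "rvec" (rotation vector, rad) and "tvec" (3), from world to camera coordinates, as OpenCV has them. Camera axes: x right, y down, z forward; pixel columns grow to the right and rows downward; lengths in m; the calibration is good to about 2 mm. A picture is of the moment at which its call begins: read the wrist's pose just before it. get_calibration takes no time and is no camera call; for the wrist camera it gives the pose at the moment of the call.
- hand_in(): hands the job in, once; it reports no verdict.
The state is a dict: "clock": time; "joint_pos": joint angles; "qvel": joint speeds; "tau": joint torques, N m; "eef_pos": TCP position; "tcp_rot": TCP orientation; "contact_force": force on the tool from outside, world axes, zero at the start; "ft_torque": the same for the moment, N m; "gripper_width": finger opening in m.
Only numpy, scipy, OpenCV 4.12 (cv2) and the standard library are available. Lean on these libraries where they do the work, as an engineer would, in place of code of your own. Each camera call takes 0.05 s, during which the arm holds its last target.

## Working session

There is one attempt and no reset: what is moved stays moved. The work goes in short steps, Python scripts to look and compute and a tool call to move; the robot and the scene stay as the last step left them, time stands still between calls to the robot, and variables do not carry over. Pictures are saved under pics/ and viewed, and the job is handed in when it is done.

Besides the shell and the picture viewer there is one more tool, called as name(argument=value, ...) on one line, values as JSON. arm_command: Moves the arm, as the interface text tells. Its arguments: {"type":"object","properties":{"motion":{"type":"array"},"newtons":{"type":"number"}},"required":["motion"]}

```bash
ls; mkdir -p pics; python3 - <<'E'
from bench import sense,capture,get_calibration
import cv2
s=sense(); print({k:s[k] for k in s})
for n in ["side","top","wrist"]:
    c=get_calibration(n); print(n,c)
    im=capture(n); cv2.imwrite(f"pics/{n}0.png",im[:,:,::-1])
E
```

```text
pics
{'clock': 0.0, 'joint_pos': array([-1.36190388e+00,  2.64695934e-01,  1.60532800e+00, -9.16098865e-06,
        1.27370196e+00, -3.69310174e-02]), 'qvel': array([-4.47878319e-04,  6.96549357e-05, -2.86509094e-04, -1.52400979e-03,
       -3.14870623e-04,  6.56059325e-04]), 'tau': array([ 2.64597219e-05, -5.02116573e+01, -3.56874347e+01,  7.27712573e-02,
        2.92835495e-02, -1.75770815e-04]), 'eef_pos': array([ 0.16409633, -0.65403757,  0.2374514 ]), 'tcp_rot': array([ 9.92455128e-01,  1.22603754e-01, -9.59580580e-05, -1.06230432e-03]), 'contact_force': array([-0.09862287,  0.58715479, -0.33635496]), 'ft_torque': array([-0.06063161,  0.01965254,  0.00271268]), 'gripper_width': 0.08839334885587931}
side {'K': array([[403.66158239,   0.        , 322.51086619],
       [  0.        , 403.66158239, 207.32859154],
       [  0.        ,   0.        ,   1.        ]]), 'k1': 0.008101148165284231, 'rvec': array([ 2.29527421, -0.06737322,  0.04779624]), 'tvec': array([-0.48383189, -0.11754903,  1.15898039])}
top {'K': array([[450.86365596,   0.        , 319.33633846],
       [  0.        , 450.86365596, 201.26487352],
       [  0.        ,   0.        ,   1.        ]]), 'k1': 0.04175829437861293, 'rvec': array([ 2.12700573, -2.13325099,  0.18335828]), 'tvec': array([-0.34807198,  0.46540516,  0.95820411])}
wrist {'K': array([[351.15640127,   0.        , 315.59485323],
       [  0.        , 351.15640127, 199.06362754],
       [  0.        ,   0.        ,   1.        ]]), 'k1': 3.876895831216884e-05, 'rvec': array([-2.2803978 ,  1.7801475 ,  0.27232029]), 'tvec': array([-0.67371363, -0.03977903,  0.39022466])}
```

View pics/side0.png

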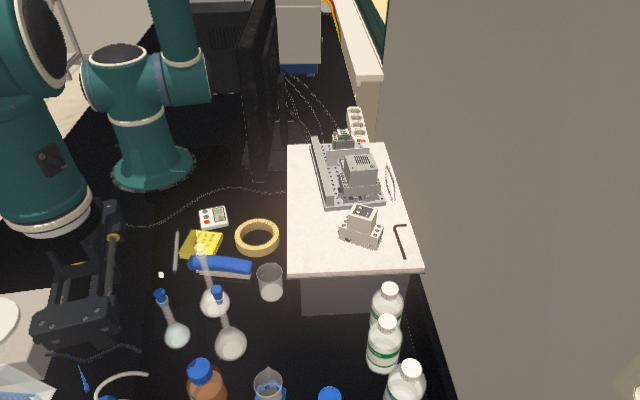

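View pics/top0.png

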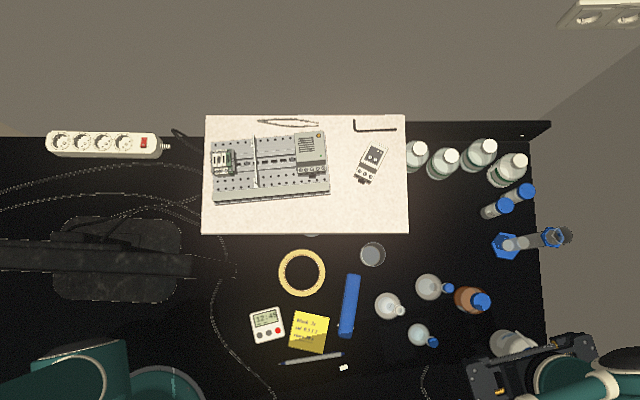

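View pics/wrist0.png

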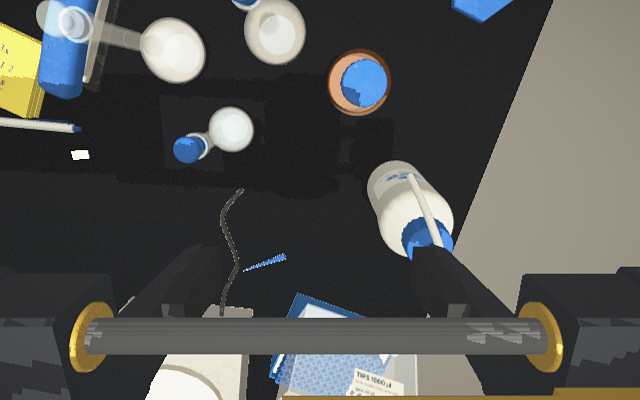

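```bash
python3 - <<'E'
import cv2
im=cv2.imread("pics/top0.png"); cv2.imwrite("pics/top0c.png",cv2.resize(im[105:240,195:415],(792,486),interpolation=cv2.INTER_CUBIC))
im=cv2.imread("pics/side0.png"); cv2.imwrite("pics/side0c.png",cv2.resize(im[120:285,270:430],(582,600),interpolation=cv2.INTER_CUBIC))
E
```

```text
(no output)
```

View pics/top0c.png

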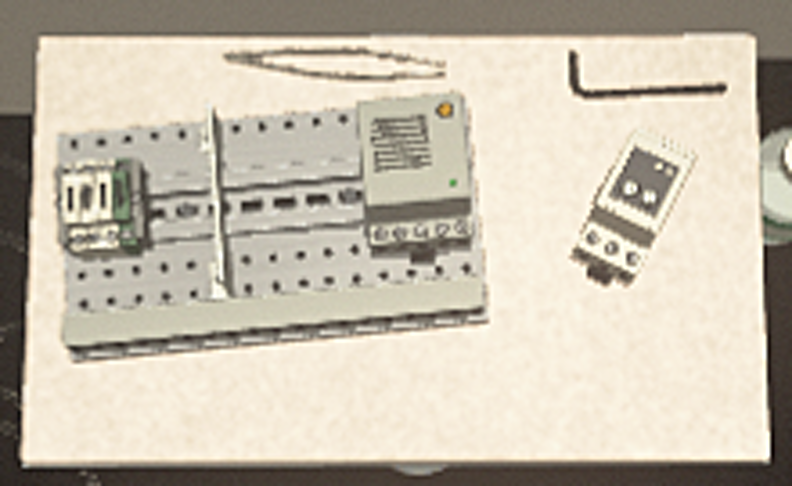

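View pics/side0c.png

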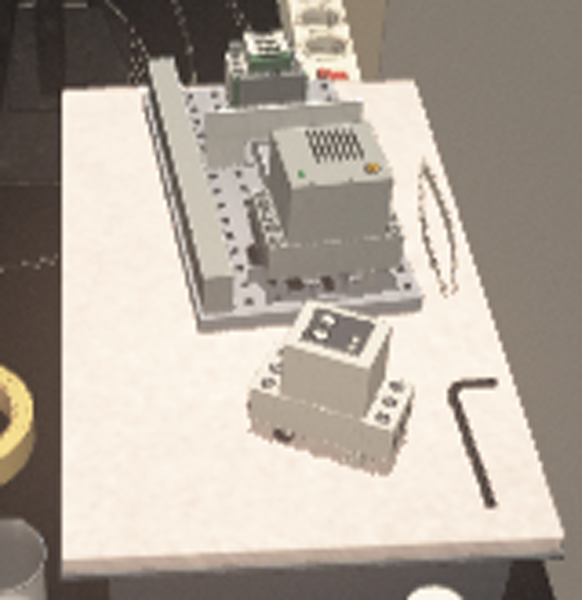

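```bash
cat > h.py <<'E'
import numpy as np, cv2
from scipy.spatial.transform import Rotation as R
from bench import sense,capture,get_calibration,hand_in
def ray(c,uv):
    K=c["K"];d=np.array([(uv[0]-K[0,2])/K[0,0],(uv[1]-K[1,2])/K[1,1]]);u=d.copy()
    for _ in range(20): u=d/(1+c["k1"]*(u@u))
    Rm=R.from_rotvec(c["rvec"]).as_matrix()
    return -Rm.T@c["tvec"], Rm.T@np.array([u[0],u[1],1])
def onz(c,uv,z):
    o,d=ray(c,uv); return o+d*(z-o[2])/d[2]
def proj(c,P):
    P=np.atleast_2d(P);p=R.from_rotvec(c["rvec"]).apply(P)+c["tvec"]
    s=p[:,:2]/p[:,2:]; s=s*(1+c["k1"]*(s**2).sum(1,keepdims=True))
    return s*[c["K"][0,0],c["K"][1,1]]+[c["K"][0,2],c["K"][1,2]]
E
python3 - <<'E'
from h import *
c=get_calibration("top")
def t(u,v,z): return np.round(onz(c,(195+u/3.6,105+v/3.6),z),4)
for n,u,v,z in [("riser TL",40,37,.14),("riser TR",755,37,.14),("riser BL",22,463,.14),("riser BR",770,463,.14),
 ("plateTL",60,135,.152),("duct BL top",64,347,.152+.027),("duct BR",487,320,.179),("duct TL",66,312,.179),("duct TR",487,285,.179),
 ("railfar L",147,190,.167),("railnear L",147,248,.167),("railfar R",363,162,.167),("railnear R",365,222,.167),
 ("modtop 1",622,145,.211),("modtop2",673,155,.211),("mod back",695,153,.175),("modb2",640,128,.175),("modf",574,255,.175),("modf2",635,283,.175),("tab",595,280,.16),
 ("div top far",212,108,.206),("div top near",222,292,.206)]:
    print(n,t(u,v,z))
s=sense();w=get_calibration("wrist")
o=ray(w,(320,200))[0]; T=R.from_quat(s["tcp_rot"])
print("cam in tool",T.inv().apply(o-s["eef_pos"]), (T.inv()*R.from_rotvec(w["rvec"]).inv()).as_matrix().round(3)); print(T.as_matrix().round(3))
E
```

```text
riser TL [ 0.6266 -0.1179  0.14  ]
riser TR [ 0.6254 -0.5252  0.14  ]
riser BL [ 0.3833 -0.1177  0.14  ]
riser BR [ 0.382  -0.5249  0.14  ]
plateTL [ 0.5649 -0.1343  0.152 ]
duct BL top [ 0.4405 -0.1474  0.179 ]
duct BR [ 0.4543 -0.3705  0.179 ]
duct TL [ 0.4593 -0.1477  0.179 ]
duct TR [ 0.4732 -0.3707  0.179 ]
railfar L [ 0.5291 -0.1863  0.167 ]
railnear L [ 0.4968 -0.1872  0.167 ]
railfar R [ 0.5447 -0.3037  0.167 ]
railnear R [ 0.511  -0.3049  0.167 ]
modtop 1 [ 0.5403 -0.4404  0.211 ]
modtop2 [ 0.5348 -0.4667  0.211 ]
mod back [ 0.5467 -0.4837  0.175 ]
modb2 [ 0.5608 -0.4543  0.175 ]
modf [ 0.4904 -0.4175  0.175 ]
modf2 [ 0.4749 -0.4498  0.175 ]
tab [ 0.4799 -0.4298  0.16  ]
div top far [ 0.5626 -0.2265  0.206 ]
div top near [ 0.4642 -0.2338  0.206 ]
cam in tool [ 7.71452718e-02 -1.41747473e-04 -1.45626310e-01] [[-0.001 -0.955 -0.297]
 [ 1.    -0.001 -0.   ]
 [-0.    -0.297  0.955]]
[[ 0.97   0.243 -0.   ]
 [ 0.243 -0.97   0.002]
 [ 0.    -0.002 -1.   ]]
```

arm_command(motion=[{"az":-8.25,"dz":-27},{"az":-8.25,"dz":-27},{"az":-8.25,"dz":-27},{"az":-8.25,"dz":-27},{"az":-8.25,"dz":-27},{"az":-8.25,"dz":-27}])

```text
$.motion[0]: bad value
```

arm_command(motion=[{"dx":40,"dy":9},{"dx":40,"dy":9},{"dx":40,"dy":9},{"dx":40,"dy":9},{"dx":40,"dy":9},{"dx":40,"dy":9},{"dx":40,"dy":9},{"dx":40,"dy":9},{"dx":40,"dy":9},{"dx":40,"dy":9},{"dx":40,"dy":9},{"dx":40,"dy":9}])

```text
$.motion[0]: bad value
```

```bash
python3 - <<'E'
from h import *
import pickle
s=sense();c=get_calibration("wrist");im=capture("wrist");s2=sense()
pickle.dump(c,open("w1.pkl","wb"));cv2.imwrite("pics/w1.png",im[:,:,::-1])
print(s["clock"],s["eef_pos"],R.from_quat(s["tcp_rot"]).as_matrix().round(3),abs(s["qvel"]).max(),s2["eef_pos"],s["joint_pos"])
E
```

```text
0.15 [ 0.16411722 -0.65418603  0.23770147] [[ 0.97   0.243 -0.   ]
 [ 0.243 -0.97   0.002]
 [ 0.    -0.002 -1.   ]] 0.003384339933251106 [ 0.16415558 -0.65427962  0.23785579] [-1.36192572e+00  2.64569030e-01  1.60502331e+00  4.26742340e-06
  1.27372457e+00 -3.69384742e-02]
```

View pics/w1.png

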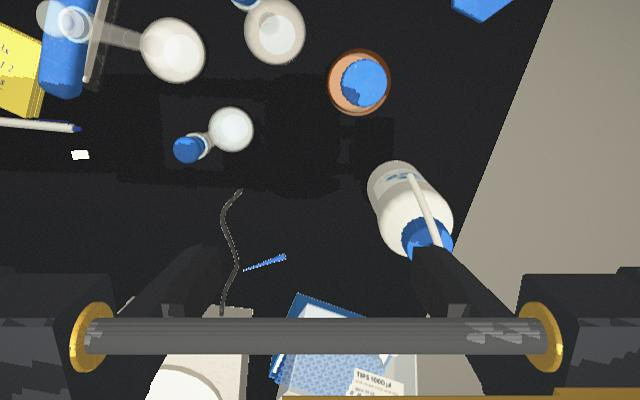

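The rows were refused, probably because every field has to be present. I'll give all seven.

arm_command(motion=[{"ax":0,"ay":0,"az":-8.25,"dx":0,"dy":0,"dz":-27,"fingers":1},{"ax":0,"ay":0,"az":-8.25,"dx":0,"dy":0,"dz":-27,"fingers":1},{"ax":0,"ay":0,"az":-8.25,"dx":0,"dy":0,"dz":-27,"fingers":1},{"ax":0,"ay":0,"az":-8.25,"dx":0,"dy":0,"dz":-27,"fingers":1},{"ax":0,"ay":0,"az":-8.25,"dx":0,"dy":0,"dz":-27,"fingers":1},{"ax":0,"ay":0,"az":-8.25,"dx":0,"dy":0,"dz":-27,"fingers":1}])

```text
clock: 0.8
eef_pos: [0.1642, -0.6545, 0.4015]
tcp_rot: [0.848, 0.529, 0.0, -0.0]
contact_force: [0.2, -1.1, -0.3]
gripper_width: 0.0885
```

arm_command(motion=[{"ax":0,"ay":0,"az":0,"dx":40,"dy":9,"dz":0,"fingers":1},{"ax":0,"ay":0,"az":0,"dx":40,"dy":9,"dz":0,"fingers":1},{"ax":0,"ay":0,"az":0,"dx":40,"dy":9,"dz":0,"fingers":1},{"ax":0,"ay":0,"az":0,"dx":40,"dy":9,"dz":0,"fingers":1},{"ax":0,"ay":0,"az":0,"dx":40,"dy":9,"dz":0,"fingers":1},{"ax":0,"ay":0,"az":0,"dx":40,"dy":9,"dz":0,"fingers":1},{"ax":0,"ay":0,"az":0,"dx":40,"dy":9,"dz":0,"fingers":1},{"ax":0,"ay":0,"az":0,"dx":40,"dy":9,"dz":0,"fingers":1},{"ax":0,"ay":0,"az":0,"dx":40,"dy":9,"dz":0,"fingers":1},{"ax":0,"ay":0,"az":0,"dx":40,"dy":9,"dz":0,"fingers":1},{"ax":0,"ay":0,"az":0,"dx":40,"dy":9,"dz":0,"fingers":1},{"ax":0,"ay":0,"az":0,"dx":40,"dy":9,"dz":0,"fingers":1}])

```text
clock: 2.0
eef_pos: [0.4752, -0.2714, 0.4007]
tcp_rot: [0.85, 0.527, -0.0, 0.0]
contact_force: [-0.0, -0.7, -0.4]
gripper_width: 0.0883
```

```bash
python3 - <<'E'
from h import *
import pickle
s=sense();c=get_calibration("wrist");im=capture("wrist");s2=sense()
pickle.dump(c,open("w1.pkl","wb"));cv2.imwrite("pics/w1.png",im[:,:,::-1])
print(s["clock"],s["eef_pos"],R.from_quat(s["tcp_rot"]).as_matrix().round(3),abs(s["qvel"]).max(),s2["eef_pos"],s["joint_pos"])
E
```

```text
2.0 [ 0.47522555 -0.27135528  0.40065803] [[ 0.445  0.896  0.   ]
 [ 0.896 -0.445 -0.   ]
 [-0.     0.    -1.   ]] 0.752093220403074 [ 0.47857185 -0.26669658  0.40048352] [-5.64312172e-01 -3.73311846e-02  1.64542373e+00 -4.79768441e-05
  1.53341101e+00 -1.03229565e-01]
```

View pics/w1.png

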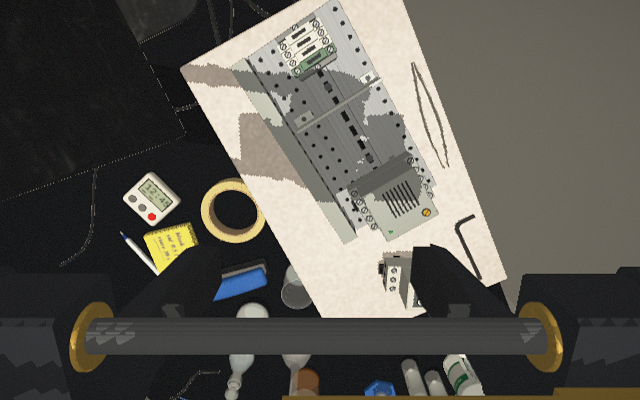

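```bash
python3 - <<'E'
import cv2
im=cv2.imread("pics/w1.png"); cv2.imwrite("pics/w1c.png",cv2.resize(im[0:245,235:455],(720,800)[::1] if 0 else (539,600),interpolation=cv2.INTER_CUBIC))
cv2.imwrite("pics/w1d.png",cv2.resize(im[60:200,270:430],(684,598),interpolation=cv2.INTER_CUBIC))
E
```

```text
(no output)
```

View pics/w1c.png

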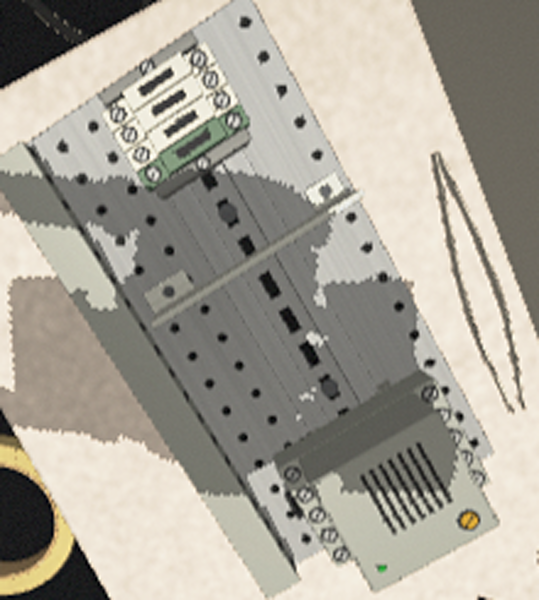

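View pics/w1d.png

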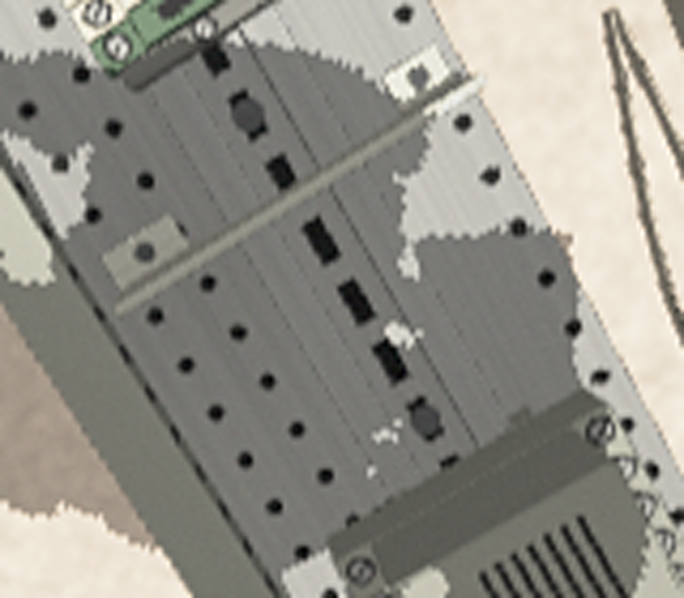

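```bash
python3 - <<'E'
import cv2
im=cv2.imread("pics/w1.png"); g=cv2.cvtColor(im,cv2.COLOR_BGR2GRAY)[80:190,290:400]
g=cv2.resize(g,None,fx=5.45,fy=5.45,interpolation=cv2.INTER_CUBIC)
g=cv2.createCLAHE(4,(4,4)).apply(g); 
cv2.imwrite("pics/w1e.png",g); print(g.shape)
E
```

```text
(600, 600)
```

View pics/w1e.png

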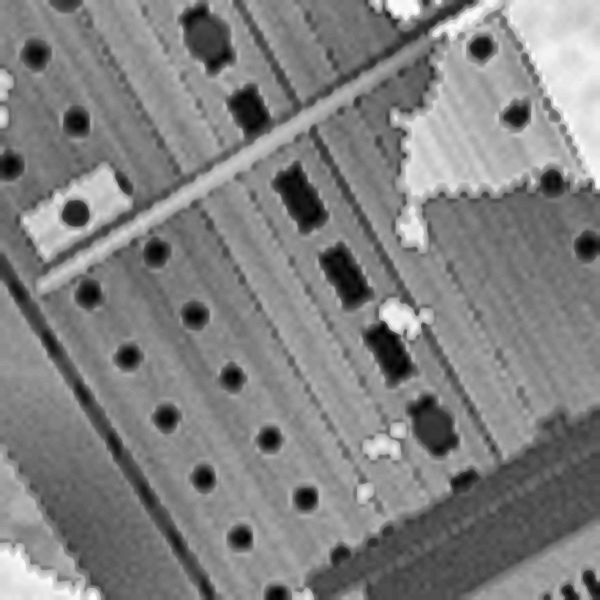

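```bash
python3 - <<'E'
from h import *
import pickle
c=pickle.load(open("w1.pkl","rb"))
f=5.45
L={"platefar(z12)":([(510,20),(598,180)],.152),
"ductdark":([(0,255),(205,595)],.152),"ductdark z27+12":([(0,255),(205,595)],.179),
"A bold right":([(315,135),(500,460)],.167),"B right faint":([(435,265),(535,425)],.167),"C left":([(205,215),(378,512)],.167),
"slots z20":([(302,197),(388,353)],.16),
"slot z20b":([(207,38),(434,425)],.16),"divtop":([(40,285),(490,5)],.194)}
for n,(p,z) in L.items():
    P=[onz(c,(290+u/f,80+v/f),z) for u,v in p]
    d=P[1]-P[0]; print(n,P[0].round(4),P[1].round(4),np.degrees(np.arctan2(d[1],d[0])).round(2))
g=539/220
for n,u,v,z in [("plate corner far left",247,0,.152),("platefar low",490,455,.152),("plate left",30,147,.152),("pu L top near?",285,480,.233),("pu top far",425,375,.233),("pu top far r",498,523,.233),("pu near r",377,590,.233),("pu 1",290,465,.18)]:
    print(n,onz(c,(235+u/g,v/g),z).round(4))
E
```

```text
platefar(z12) [ 0.5774 -0.229   0.152 ] [ 0.5812 -0.2649  0.152 ] -84.0
ductdark [ 0.467  -0.2245  0.152 ] [ 0.473  -0.3075  0.152 ] -85.89
ductdark z27+12 [ 0.4699 -0.223   0.179 ] [ 0.4755 -0.3003  0.179 ] -85.89
A bold right [ 0.5332 -0.2306  0.167 ] [ 0.5399 -0.3046  0.167 ] -84.83
B right faint [ 0.5438 -0.2633  0.167 ] [ 0.549  -0.3011  0.167 ] -82.26
C left [ 0.5078 -0.2347  0.167 ] [ 0.5135 -0.3034  0.167 ] -85.27
slots z20 [ 0.5263 -0.2407  0.16  ] [ 0.5289 -0.2762  0.16  ] -85.92
slot z20b [ 0.5226 -0.2055  0.16  ] [ 0.5312 -0.2938  0.16  ] -84.42
divtop [ 0.4756 -0.2302  0.194 ] [ 0.5681 -0.2223  0.194 ] 4.89
plate corner far left [ 0.566  -0.1345  0.152 ]
platefar low [ 0.5865 -0.3593  0.152 ]
plate left [ 0.459  -0.1437  0.152 ]
pu L top near? [ 0.4974 -0.3016  0.233 ]
pu top far [ 0.5602 -0.288   0.233 ]
pu top far r [ 0.5638 -0.354   0.233 ]
pu near r [ 0.511  -0.3592  0.233 ]
pu 1 [ 0.5003 -0.3131  0.18  ]
```

arm_command(motion=[{"ax":0,"ay":0,"az":0,"dx":-14,"dy":40,"dz":0,"fingers":1},{"ax":0,"ay":0,"az":-7.9,"dx":0,"dy":0,"dz":25,"fingers":1},{"ax":0,"ay":0,"az":-7.9,"dx":0,"dy":0,"dz":25,"fingers":1},{"ax":0,"ay":0,"az":-7.9,"dx":0,"dy":0,"dz":25,"fingers":1},{"ax":0,"ay":0,"az":-7.9,"dx":0,"dy":0,"dz":25,"fingers":1},{"ax":0,"ay":0,"az":0,"dx":0,"dy":0,"dz":0,"fingers":1}])

```text
clock: 2.65
eef_pos: [0.5019, -0.302, 0.2959]
tcp_rot: [0.674, 0.738, -0.001, -0.004]
contact_force: [0.0, 0.1, 0.0]
gripper_width: 0.0879
```

```bash
cat > snap.py <<'E'
from h import *
import pickle,sys
n=sys.argv[1]
s=sense();c=get_calibration("wrist");im=capture("wrist")
pickle.dump(c,open(n+".pkl","wb"));cv2.imwrite(f"pics/{n}.png",im[:,:,::-1])
print(s["clock"],s["eef_pos"].round(4),R.from_quat(s["tcp_rot"]).as_matrix().round(4),abs(s["qvel"]).max(),s["joint_pos"].round(3),s["contact_force"].round(2))
E
python3 snap.py w2; python3 - <<'E'
import cv2
im=cv2.imread("pics/w2.png")[0:300,150:490]
cv2.imwrite("pics/w2c.png",cv2.resize(im,None,fx=2,fy=2,interpolation=cv2.INTER_CUBIC))
E
```

```text
2.65 [ 0.5019 -0.302   0.2959] [[-0.0907  0.9959 -0.0071]
 [ 0.9959  0.0907  0.0046]
 [ 0.0052 -0.0067 -1.    ]] 0.12116990369951396 [-0.584  0.071  1.723 -0.     1.357 -0.675] [0.03 0.09 0.01]
```

View pics/w2c.png

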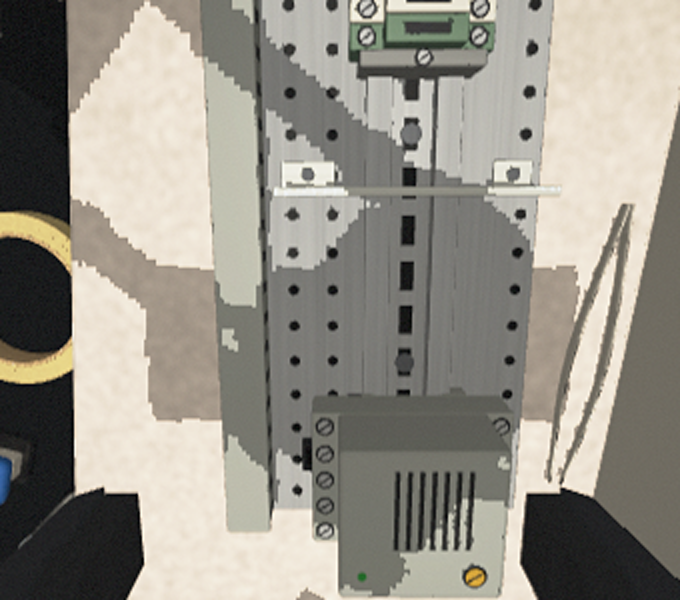

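```bash
cat > rect.py <<'E'
from h import *
import pickle,sys
def rect(n,O,yaw,z,xs,ys,res=0.00025):
    # output: rows = panel y, columns = panel x decreasing (far to the right)
    c=pickle.load(open(n+".pkl","rb"));im=cv2.imread(f"pics/{n}.png")
    ex=np.array([np.cos(yaw),np.sin(yaw)]);ey=np.array([np.sin(yaw),-np.cos(yaw)])*1.0
    ey=np.array([ex[1]*1,-ex[0]])*-1 if False else np.array([-ex[1],ex[0]])
    X=np.arange(xs[1],xs[0],-res);Y=np.arange(ys[0],ys[1],res)
    gx,gy=np.meshgrid(X,Y)
    W=np.stack([O[0]+gx*ex[0]+gy*ey[0],O[1]+gx*ex[1]+gy*ey[1],np.full_like(gx,z)],-1)
    p=proj(c,W.reshape(-1,3)).reshape(gx.shape+(2,)).astype(np.float32)
    return cv2.remap(im,p[...,0],p[...,1],cv2.INTER_CUBIC),X,Y
if __name__=="__main__":
    im,X,Y=rect("w2",(0.5145,-0.2547),np.radians(185.05),.167,(-.08,.085),(-.05,.07))
    for x in np.arange(-.08,.08,.01):
        j=int((X[0]-x)/.00025); cv2.line(im,(j,0),(j,6),(0,0,255),1); cv2.putText(im,str(int(round(x*1000))),(j-8,16),0,.35,(0,0,255),1)
    for y in np.arange(-.05,.07,.01):
        j=int((y-Y[0])/.00025); cv2.line(im,(0,j),(6,j),(0,0,255),1); cv2.putText(im,str(int(round(y*1000))),(8,j+4),0,.35,(0,0,255),1)
    cv2.imwrite("pics/r2.png",im); print(im.shape)
    i=slice(int(.015/.00025)+int(.02/.00025),int(.075/.00025))
    g=cv2.cvtColor(im,cv2.COLOR_BGR2GRAY)
    prof=np.median(g[i],axis=0)
    for a in range(0,len(X),2):
        if -.035<X[a]<.03: print(f"{X[a]*1000:.1f}:{prof[a]:.0f}",end=" ")
E
python3 rect.py
```

```text
(480, 660, 3)
30.0:123 29.5:126 29.0:125 28.5:123 28.0:122 27.5:123 27.0:124 26.5:124 26.0:125 25.5:124 25.0:123 24.5:122 24.0:121 23.5:118 23.0:118 22.5:119 22.0:120 21.5:119 21.0:118 20.5:118 20.0:120 19.5:122 19.0:122 18.5:121 18.0:120 17.5:121 17.0:121 16.5:121 16.0:121 15.5:120 15.0:121 14.5:124 14.0:123 13.5:124 13.0:122 12.5:118 12.0:118 11.5:119 11.0:119 10.5:118 10.0:119 9.5:121 9.0:122 8.5:123 8.0:122 7.5:122 7.0:121 6.5:120 6.0:121 5.5:119 5.0:112 4.5:114 4.0:126 3.5:128 3.0:126 2.5:125 2.0:125 1.5:125 1.0:124 0.5:123 -0.0:122 -0.5:123 -1.0:125 -1.5:125 -2.0:125 -2.5:124 -3.0:123 -3.5:123 -4.0:121 -4.5:112 -5.0:118 -5.5:122 -6.0:122 -6.5:122 -7.0:120 -7.5:120 -8.0:125 -8.5:116 -9.0:75 -9.5:37 -10.0:22 -10.5:23 -11.0:24 -11.5:25 -12.0:25 -12.5:25 -13.0:20 -13.5:25 -14.0:68 -14.5:117 -15.0:124 -15.5:120 -16.0:119 -16.5:119 -17.0:119 -17.5:119 -18.0:118 -18.5:119 -19.0:113 -19.5:95 -20.0:80 -20.5:78 -21.0:103 -21.5:127 -22.0:129 -22.5:125 -23.0:125 -23.5:124 -24.0:124 -24.5:124 -25.0:123 -25.5:121 -26.0:122 -26.5:124 -27.0:125 -27.5:124 -28.0:123 -28.5:121 -29.0:121 -29.5:121 -30.0:115 -30.5:115 -31.0:122 -31.5:122 -32.0:122 -32.5:121 -33.0:120 -33.5:121 -34.0:122 -34.5:122
```

View pics/r2.png

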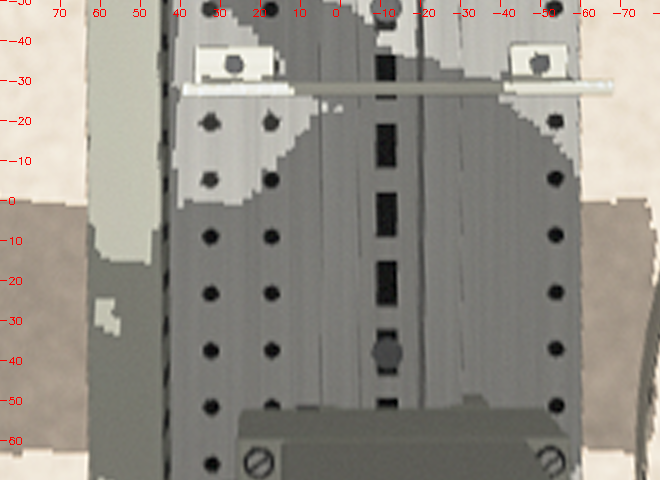

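```bash
python3 - <<'E'
from rect import *
c=pickle.load(open("w2.pkl","rb"));o=ray(c,(320,200))[0]
yaw=np.radians(185.05);ex=np.array([np.cos(yaw),np.sin(yaw)]);ey=np.array([-ex[1],ex[0]]);O=np.array([.5145,-.2547])
print("cam panel",(o[:2]-O)@ex,(o[:2]-O)@ey,o[2])
for z,nm in [(.152,"z12"),(.194,"z54"),(.167,"z27"),(.179,"z39")]:
    im,X,Y=rect("w2",O,yaw,z,(-.08,.085),(-.05,.07))
    for x in np.arange(-.08,.08,.01):
        j=int((X[0]-x)/.00025); cv2.line(im,(j,0),(j,6),(0,0,255),1); cv2.putText(im,str(int(round(x*1000))),(j-8,16),0,.35,(0,0,255),1)
    for y in np.arange(-.05,.07,.01):
        j=int((y-Y[0])/.00025); cv2.line(im,(0,j),(6,j),(0,0,255),1); cv2.putText(im,str(int(round(y*1000))),(8,j+4),0,.35,(0,0,255),1)
    cv2.imwrite(f"pics/r2_{nm}.png",im)
    # sub measurement of line angle: bold line, per-row minimum
    if nm=="z27":
        g=cv2.cvtColor(im,cv2.COLOR_BGR2GRAY).astype(float)
        g=cv2.GaussianBlur(g,(5,31),0)
        for lo,hi in [(-.024,-.017),(.002,.008),(-.033,-.027)]:
            a=int((X[0]-hi)/.00025);b=int((X[0]-lo)/.00025)
            r=np.arange(130,390,4);m=np.array([X[a+g[k,a:b].argmin()] for k in r])
            p=np.polyfit(Y[r],m,1);e=m-np.polyval(p,Y[r]);ok=abs(e)<.0007;p=np.polyfit(Y[r][ok],m[ok],1)
            print(lo,"slope deg",np.degrees(p[0]),"x at y=0",p[1]*1000, ok.mean())
E
```

```text
cam panel 0.015608405407711733 -0.030191878540474306 0.4419489640256922
-0.024 slope deg -0.3543423427054834 x at y=0 -20.183402534965126 1.0
0.002 slope deg 0.22600280161957045 x at y=0 4.91588177447546 1.0
-0.033 slope deg -0.23503107492055833 x at y=0 -30.19838931118785 0.7538461538461538
```

View pics/r2_z12.png

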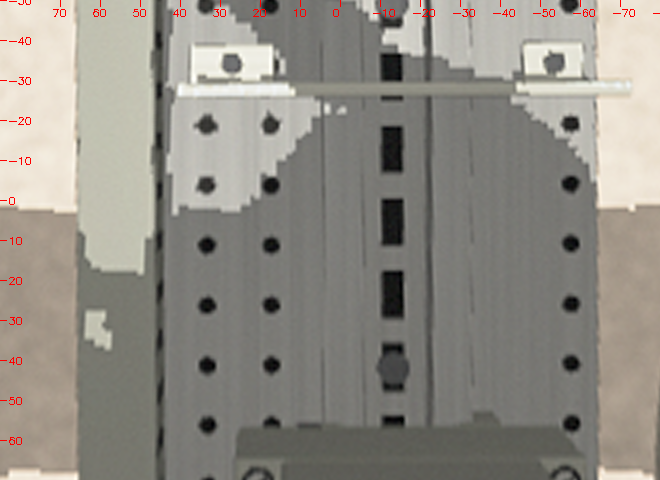

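View pics/r2_z54.png

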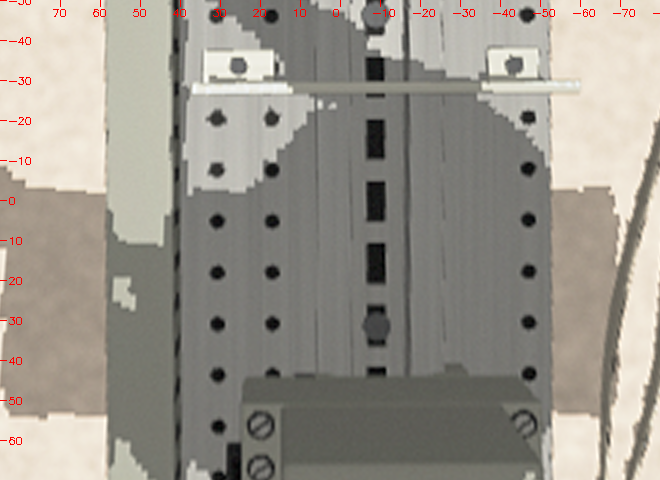

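arm_command(motion=[{"ax":0,"ay":0,"az":0,"dx":-37.5,"dy":0.7,"dz":-3,"fingers":1},{"ax":0,"ay":0,"az":0,"dx":-37.5,"dy":0.7,"dz":-3,"fingers":1},{"ax":0,"ay":0,"az":0,"dx":-37.5,"dy":0.7,"dz":-3,"fingers":1},{"ax":0,"ay":0,"az":0,"dx":-37.5,"dy":0.7,"dz":0,"fingers":1},{"ax":0,"ay":0,"az":7.9,"dx":0,"dy":0,"dz":0,"fingers":1},{"ax":0,"ay":0,"az":7.9,"dx":0,"dy":0,"dz":0,"fingers":1},{"ax":0,"ay":0,"az":7.9,"dx":0,"dy":0,"dz":0,"fingers":1},{"ax":0,"ay":0,"az":7.9,"dx":0,"dy":0,"dz":0,"fingers":1},{"ax":0,"ay":0,"az":0,"dx":0,"dy":0,"dz":0,"fingers":1},{"ax":0,"ay":0,"az":0,"dx":0,"dy":0,"dz":0,"fingers":1}])

```text
clock: 3.7
eef_pos: [0.5208, -0.4528, 0.3114]
tcp_rot: [0.85, 0.527, 0.0, 0.001]
contact_force: [0.4, 0.3, 0.2]
gripper_width: 0.0879
```

```bash
python3 snap.py w3; python3 - <<'E'
import cv2
im=cv2.imread("pics/w3.png")
cv2.imwrite("pics/w3c.png",cv2.resize(im[80:310,180:460],None,fx=2.6,fy=2.6,interpolation=cv2.INTER_CUBIC))
E
```

```text
3.7 [ 0.5208 -0.4528  0.3114] [[ 4.436e-01  8.962e-01  1.600e-03]
 [ 8.962e-01 -4.436e-01 -1.500e-03]
 [-6.000e-04  2.100e-03 -1.000e+00]] 0.009182410346476672 [-0.752  0.258  1.479 -0.     1.402 -0.292] [0.37 0.33 0.17]
```

View pics/w3c.png

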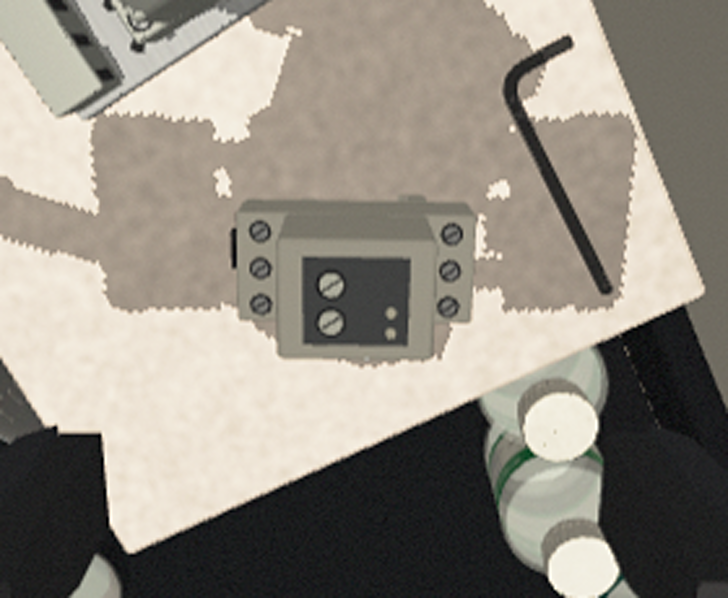

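```bash
python3 - <<'E'
from h import *
import pickle
c=pickle.load(open("w3.pkl","rb"))
def q(pts,z): return np.array([onz(c,(180+u/2.6,80+v/2.6),z)[:2] for u,v in pts])
for nm,p,z in [("top",[(280,239),(434,241),(434,356),(278,354)],.211),("sh",[(240,212),(474,214),(470,321),(238,319)],.175)]:
    P=q(p,z); print(nm,P.round(4).tolist(),"c",P.mean(0).round(4))
    ux=(P[0]+P[3]-P[1]-P[2])/2; print(" len",np.hypot(*ux),"yaw",np.degrees(np.arctan2(ux[1],ux[0]))," wid",np.hypot(*(P[0]+P[1]-P[2]-P[3])/2))
E
```

```text
top [[0.5125, -0.4253], [0.5503, -0.4447], [0.5361, -0.4753], [0.4963, -0.4549]] c [ 0.5238 -0.45  ]
 len 0.04358989318486274 yaw 152.81101195311663  wid 0.033725609241196386
sh [[0.4991, -0.4182], [0.5645, -0.4513], [0.5489, -0.483], [0.4817, -0.4488]] c [ 0.5236 -0.4503]
 len 0.07430733349027835 yaw 153.07882942409304  wid 0.035234619793404545
```

arm_command(motion=[{"ax":0,"ay":0,"az":0.7,"dx":3.8,"dy":1.4,"dz":20,"fingers":1},{"ax":0,"ay":0,"az":0,"dx":0,"dy":0,"dz":35,"fingers":1},{"ax":0,"ay":0,"az":0,"dx":0,"dy":0,"dz":35,"fingers":1},{"ax":0,"ay":0,"az":0,"dx":0,"dy":0,"dz":28,"fingers":1},{"ax":0,"ay":0,"az":0,"dx":0,"dy":0,"dz":15,"fingers":1},{"ax":0,"ay":0,"az":0,"dx":0,"dy":0,"dz":0,"fingers":1},{"ax":0,"ay":0,"az":0,"dx":0,"dy":0,"dz":0,"fingers":1}])

```text
clock: 4.45
eef_pos: [0.5239, -0.45, 0.1779]
tcp_rot: [0.853, 0.522, 0.0, 0.001]
contact_force: [0.3, 0.4, 0.3]
gripper_width: 0.0879
```

arm_command(motion=[{"ax":0,"ay":0,"az":0,"dx":0,"dy":0,"dz":0,"fingers":-1},{"ax":0,"ay":0,"az":0,"dx":0,"dy":0,"dz":0,"fingers":-1},{"ax":0,"ay":0,"az":0,"dx":0,"dy":0,"dz":0,"fingers":-1},{"ax":0,"ay":0,"az":0,"dx":0,"dy":0,"dz":0,"fingers":-1},{"ax":0,"ay":0,"az":0,"dx":0,"dy":0,"dz":0,"fingers":-1},{"ax":0,"ay":0,"az":0,"dx":0,"dy":0,"dz":0,"fingers":-1},{"ax":0,"ay":0,"az":0,"dx":0,"dy":0,"dz":0,"fingers":-1}], newtons=40)

```text
clock: 5.15
eef_pos: [0.5234, -0.4496, 0.1769]
tcp_rot: [0.853, 0.522, 0.0, 0.0]
contact_force: [-0.2, 0.1, 1.0]
gripper_width: 0.0446
```

arm_command(motion=[{"ax":0,"ay":0,"az":0,"dx":0,"dy":0,"dz":-10,"fingers":-1},{"ax":0,"ay":0,"az":0,"dx":0,"dy":0,"dz":-25,"fingers":-1},{"ax":0,"ay":0,"az":0,"dx":0,"dy":0,"dz":-40,"fingers":-1},{"ax":0,"ay":0,"az":0,"dx":0,"dy":0,"dz":-40,"fingers":-1},{"ax":0,"ay":0,"az":-8,"dx":0,"dy":0,"dz":-18,"fingers":-1},{"ax":0,"ay":0,"az":-8,"dx":0,"dy":0,"dz":0,"fingers":-1},{"ax":0,"ay":0,"az":-8,"dx":0,"dy":0,"dz":0,"fingers":-1},{"ax":0,"ay":0,"az":-8,"dx":0,"dy":0,"dz":0,"fingers":-1},{"ax":0,"ay":0,"az":0,"dx":0,"dy":0,"dz":0,"fingers":-1},{"ax":0,"ay":0,"az":0,"dx":0,"dy":0,"dz":0,"fingers":-1}])

```text
clock: 6.15
eef_pos: [0.5233, -0.4495, 0.3098]
tcp_rot: [0.678, 0.735, 0.0, -0.0]
contact_force: [0.6, 0.6, -1.9]
gripper_width: 0.0446
```

```bash
python3 snap.py w4; python3 - <<'E'
import cv2
im=cv2.imread("pics/w4.png")
cv2.imwrite("pics/w4c.png",cv2.resize(im[80:400,120:520],None,fx=1.9,fy=1.85,interpolation=cv2.INTER_CUBIC))
E
```

```text
6.15 [ 0.5233 -0.4495  0.3098] [[-8.190e-02  9.966e-01 -2.000e-04]
 [ 9.966e-01  8.190e-02  2.000e-04]
 [ 2.000e-04 -1.000e-04 -1.000e+00]] 0.005046020190145616 [-0.746  0.26   1.48   0.     1.402 -0.828] [ 0.57  0.64 -1.87]
```

View pics/w4c.png

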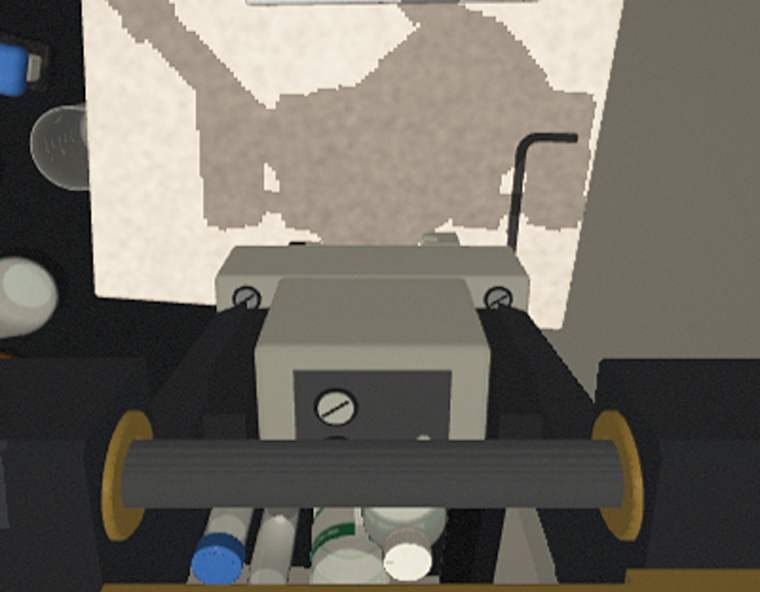

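```bash
python3 - <<'E'
from h import *
import pickle
c=pickle.load(open("w4.pkl","rb"))
T=np.array([.5233,-.4495,.3098]);tx=np.array([-.0819,.9966]);ty=np.array([.9966,.0819])
for nm,u,v,z in [("top L",257,346,.3438),("top R",490,346,.3438),("sh L",217,276,.3078),("sh R",528,276,.3078)]:
    P=onz(c,(120+u/1.9,80+v/1.85),z); d=P[:2]-T[:2]; print(nm,P.round(4),"tool x,y mm",d@tx*1000,d@ty*1000)
# hook pose planning
O=np.array([.5145,-.2547]);yaw=np.radians(185.05);ex=np.array([np.cos(yaw),np.sin(yaw)]);ey=np.array([-ex[1],ex[0]])
print(ex,ey)
E
```

```text
top L [ 0.5009 -0.4342  0.3438] tool x,y mm 17.072332524208974 -21.062356921286664
top R [ 0.5442 -0.4307  0.3438] tool x,y mm 17.038213481507928 22.379281508560837
sh L [ 0.4855 -0.4357  0.3078] tool x,y mm 16.854744293066656 -36.520615499437056
sh R [ 0.5593 -0.4297  0.3078] tool x,y mm 16.792830525100932 37.521729264961834
[-0.99611826 -0.08802505] [ 0.08802505 -0.99611826]
```

```bash
python3 - <<'E'
from h import *
c=get_calibration("top")
for p in [(450,121),(545,121),(545,137),(520,125),(40,137),(200,130)]:
    print(p,onz(c,p,0).round(3),onz(c,p,.05).round(3))
c=get_calibration("side")
for p in [(383,75),(390,140),(440,330),(420,270)]: print(p,onz(c,p,0).round(3),onz(c,p,.14).round(3))
# plan
O=np.array([.5145,-.2547]);yaw=np.radians(185.05);ex=np.array([np.cos(yaw),np.sin(yaw)]);ey=np.array([-ex[1],ex[0]])
def plan(th,cx,cz,y):
    mx=np.array([np.cos(th),np.sin(th)]);mz=np.array([-np.sin(th),np.cos(th)])
    org=np.array([cx,cz])+18.3*mx; tcp=org+28*mz
    w=O+ex*tcp[0]/1000+ey*y/1000
    return tcp.round(2),w.round(4),round(.14+tcp[1]/1000,4)
for d,cz in [(11,45),(11,27.5),(0,27.5)]: print(d,plan(.29,-30.2-d,cz,2))
E
```

```text
(450, 121) [ 0.663 -0.659  0.   ] [ 0.645 -0.644  0.05 ]
(545, 121) [ 0.661 -0.88   0.   ] [ 0.643 -0.854  0.05 ]
(545, 137) [ 0.622 -0.877  0.   ] [ 0.606 -0.851  0.05 ]
(520, 125) [ 0.652 -0.822  0.   ] [ 0.634 -0.799  0.05 ]
(40, 137) [0.625 0.3   0.   ] [0.609 0.268 0.05 ]
(200, 130) [ 0.643 -0.068  0.   ] [ 0.626 -0.082  0.05 ]
(383, 75) [0.771 0.6   0.   ] [0.698 0.279 0.14 ]
(390, 140) [0.706 0.109 0.   ] [ 0.647 -0.111  0.14 ]
(440, 330) [ 0.674 -0.566  0.   ] [ 0.621 -0.649  0.14 ]
(420, 270) [ 0.672 -0.418  0.   ] [ 0.619 -0.532  0.14 ]
11 (array([-31.67,  77.06]), array([ 0.5462, -0.2539]), np.float64(0.2171))
11 (array([-31.67,  59.56]), array([ 0.5462, -0.2539]), np.float64(0.1996))
0 (array([-20.67,  59.56]), array([ 0.5353, -0.2549]), np.float64(0.1996))
```

arm_command(motion=[{"ax":0,"ay":0,"az":-0.35,"dx":20,"dy":3,"dz":0,"fingers":-1},{"ax":0,"ay":0,"az":0,"dx":38,"dy":6.5,"dz":0,"fingers":-1},{"ax":0,"ay":0,"az":0,"dx":45,"dy":7,"dz":0,"fingers":-1},{"ax":0,"ay":0,"az":0,"dx":45,"dy":7,"dz":0,"fingers":-1},{"ax":0,"ay":0,"az":0,"dx":32,"dy":6,"dz":0,"fingers":-1},{"ax":0,"ay":0,"az":0,"dx":14,"dy":3,"dz":0,"fingers":-1},{"ax":0,"ay":0,"az":0,"dx":0,"dy":0,"dz":0,"fingers":-1},{"ax":5.5,"ay":0,"az":0,"dx":0,"dy":0,"dz":0,"fingers":-1},{"ax":5.5,"ay":0,"az":0,"dx":0,"dy":0,"dz":0,"fingers":-1},{"ax":5.6,"ay":0,"az":0,"dx":0,"dy":0,"dz":0,"fingers":-1},{"ax":0,"ay":0,"az":0,"dx":0,"dy":0,"dz":0,"fingers":-1},{"ax":0,"ay":0,"az":0,"dx":0,"dy":0,"dz":0,"fingers":-1}])

```text
clock: 7.4
eef_pos: [0.5385, -0.2543, 0.3086]
tcp_rot: [0.667, 0.731, -0.106, -0.097]
contact_force: [-0.2, -0.3, -1.1]
gripper_width: 0.0447
```

```bash
python3 snap.py w5; python3 - <<'E'
from h import *
for n in ["side","top"]:
    cv2.imwrite(f"pics/{n}5.png",capture(n)[:,:,::-1])
im=cv2.imread("pics/side5.png");a=cv2.resize(im[60:260,230:450],None,fx=1.8,fy=1.8*1,interpolation=cv2.INTER_CUBIC)
im=cv2.imread("pics/top5.png");b=cv2.resize(im[90:290,190:410],None,fx=1.8,fy=1.8,interpolation=cv2.INTER_CUBIC)
cv2.imwrite("pics/st5.png",np.hstack([a,b]))
E
```

```text
7.4 [ 0.5385 -0.2543  0.3086] [[-9.050e-02  9.545e-01 -2.843e-01]
 [ 9.959e-01  8.690e-02 -2.550e-02]
 [ 4.000e-04 -2.854e-01 -9.584e-01]] 0.03576408750424238 [-0.406  0.248  1.521 -0.136  1.628 -0.486] [-0.17 -0.3  -1.13]
```

View pics/st5.png

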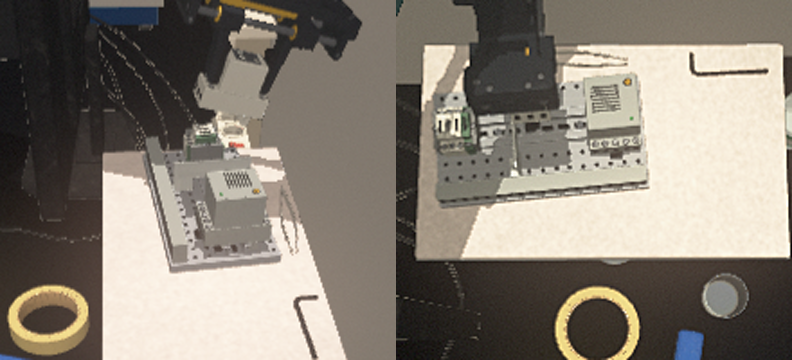

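View pics/w5.png

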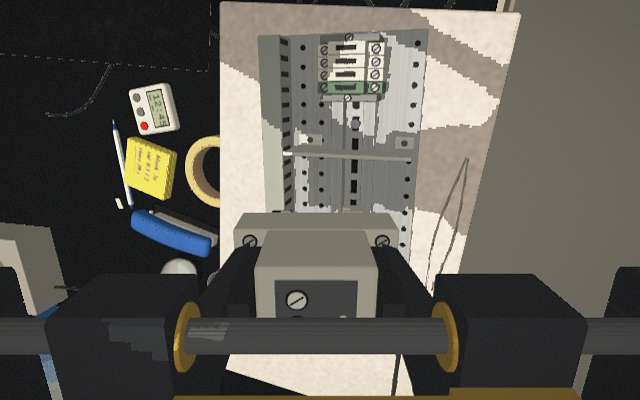

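```bash
python3 - <<'E'
from h import *
c=get_calibration("top"); o=ray(c,(320,200))[0]; print("topcam",o, proj(c,[o[0],o[1],0]))
print("vertical line at (.66,-.88):",proj(c,[[.66,-.88,z] for z in (0,.1,.2,.3,.5)]).round(0).tolist())
c=get_calibration("side"); o,d=ray(c,(433,74)); print("sidecam",o)
for y in (-.21,-.254,-.30): t=(y-o[1])/d[1]; print("body tip",(o+t*d).round(3))
print("wall left edge vertical at (.66,y)",[proj(c,[[.665,y,0],[.665,y,.3]]).round(0).tolist() for y in (.1,.3,.5)])
im=cv2.imread("pics/side5.png");cv2.imwrite("pics/s5b.png",cv2.resize(im[0:200,270:470],(600,600),interpolation=cv2.INTER_CUBIC))
im=cv2.imread("pics/top5.png");cv2.imwrite("pics/t5b.png",cv2.resize(im[0:200,150:450],(792,528),interpolation=cv2.INTER_CUBIC))
E
```

```text
topcam [ 0.29225221 -0.3507318   1.02346814] [[320.16335701 280.28437304]]
vertical line at (.66,-.88): [[545.0, 121.0], [569.0, 105.0], [598.0, 85.0], [634.0, 59.0], [750.0, -21.0]]
sidecam [ 0.41335688 -0.97401377  0.68671674]
body tip [ 0.688 -0.21   0.354]
body tip [ 0.672 -0.254  0.373]
body tip [ 0.655 -0.3    0.393]
wall left edge vertical at (.66,y) [[[378.0, 142.0], [389.0, 45.0]], [[368.0, 111.0], [377.0, 21.0]], [[360.0, 86.0], [367.0, 2.0]]]
```

View pics/s5b.png

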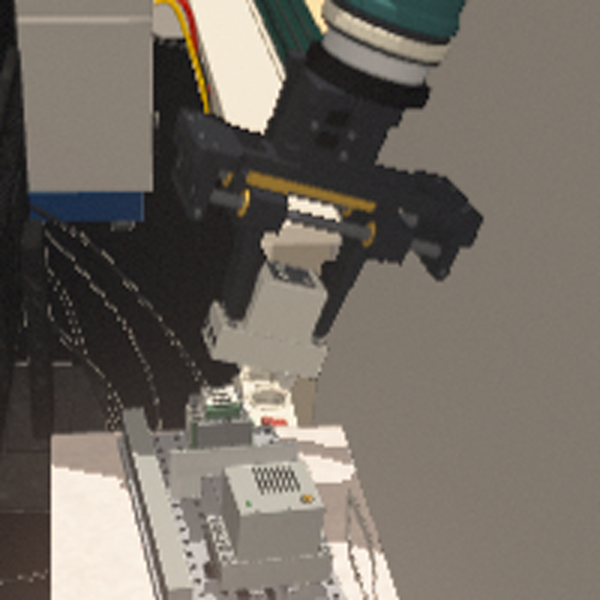

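View pics/t5b.png

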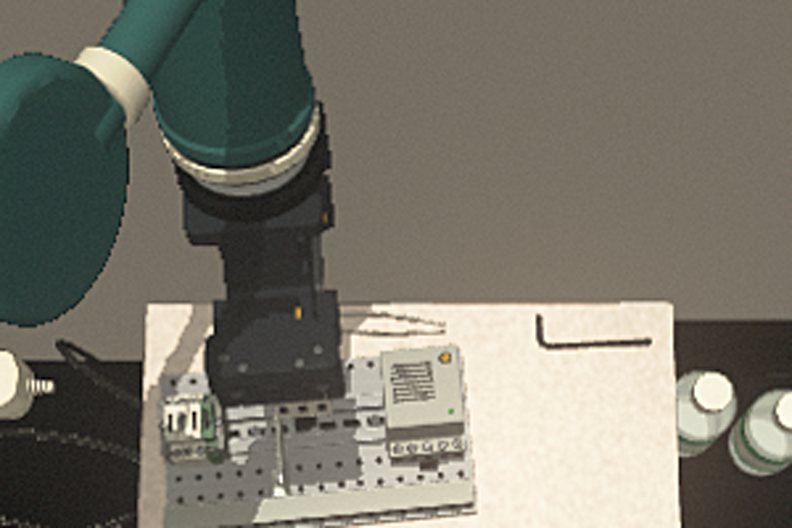

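```bash
python3 - <<'E'
from h import *
im=cv2.imread("pics/side0.png");cv2.imwrite("pics/s0b.png",cv2.resize(im[0:400,340:480],(280*1,800)[::1] if 0 else (210,600),interpolation=cv2.INTER_CUBIC))
a=cv2.resize(im[0:200,300:460],None,fx=2.5,fy=2.5,interpolation=cv2.INTER_CUBIC)
b=cv2.resize(im[200:400,340:500],None,fx=2.5,fy=2.5,interpolation=cv2.INTER_CUBIC)
cv2.imwrite("pics/s0b.png",np.hstack([a,b]))
im=cv2.imread("pics/top0.png")
cv2.imwrite("pics/t0b.png",np.vstack([cv2.resize(im[80:180,390:640],None,fx=3,fy=3,interpolation=cv2.INTER_CUBIC),cv2.resize(im[80:180,0:250],None,fx=3,fy=3,interpolation=cv2.INTER_CUBIC)]))
E
```

```text
(no output)
```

View pics/s0b.png

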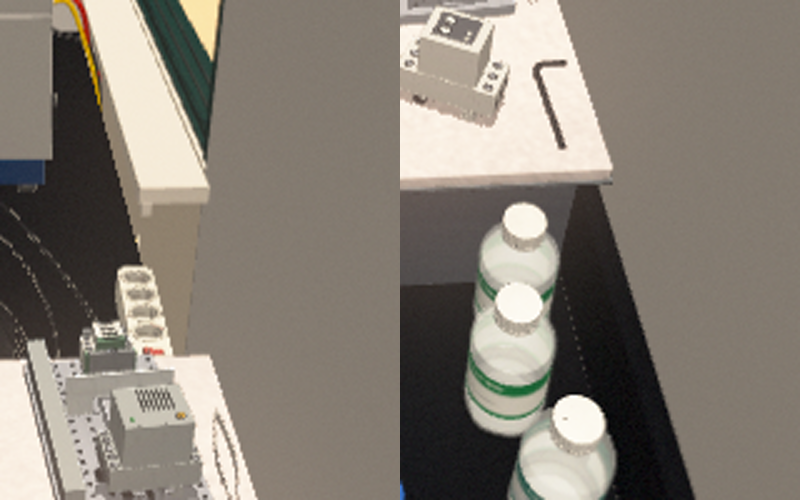

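View pics/t0b.png

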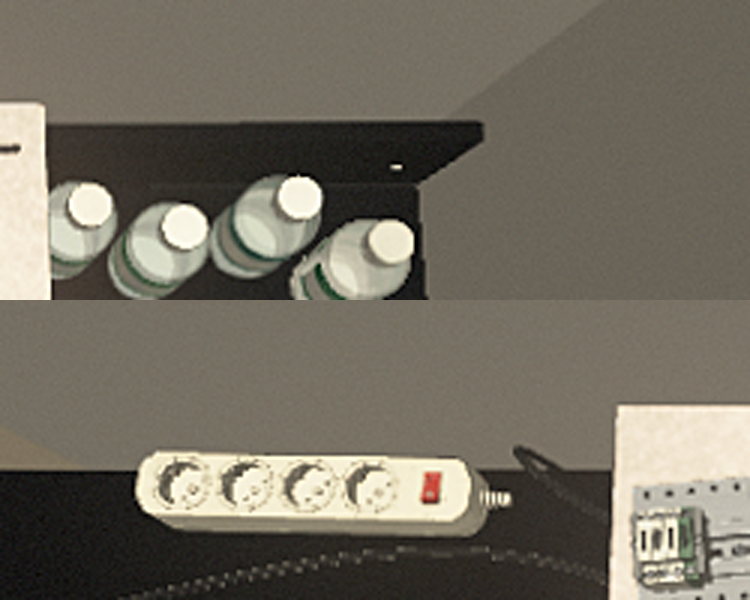

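```bash
cat > plan.py <<'E'
from h import *
import sys
O=np.array([.5145,-.2547]);yaw=np.radians(185.05);ex=np.array([np.cos(yaw),np.sin(yaw)]);ey=np.array([-ex[1],ex[0]])
XE=-30.2
# report state in panel frame (my O), mm
def rep(s=None):
    s=s or sense();T=R.from_quat(s["tcp_rot"]).as_matrix();p=s["eef_pos"]
    org=p+T@[0,0,.028]
    f=lambda q:np.array([(q[:2]-O)@ex*1000,(q[:2]-O)@ey*1000,(q[2]-.14)*1000])
    M=lambda x,z:f(p+T@[0,-x/1000,(28-z)/1000])
    mx=-T[:,1]
    print("t",s["clock"],"tcp",p.round(4),"mod org",f(org).round(2),"corner",M(-18.3,0).round(2),"tip",M(-14.3,-5.5).round(2),"low",M(-38,-9).round(2))
    print("tilt",round(float(np.arcsin(mx[2])),4),"roll",round(float(T[2,0]),4),"yaw err deg",round(float(np.degrees(np.arctan2(mx[1],mx[0])-yaw))%360,2),"F",s["contact_force"].round(2),"Fp",round(float(s["contact_force"][:2]@ex),2),round(float(s["contact_force"][:2]@ey),2),"M",s["ft_torque"].round(3),"w",round(s["gripper_width"]*1000,2))
    return T,p
def go(T,p,th,cx,cz,y):
    mx=np.array([np.cos(th),np.sin(th)]);mz=np.array([-np.sin(th),np.cos(th)])
    t=np.array([cx,cz])+18.3*mx+28*mz
    w=np.r_[O+ex*t[0]/1000+ey*y/1000,.14+t[1]/1000]
    print("target",w.round(4),"shift tool mm",(T.T@(w-p)*1000).round(2))
if __name__=="__main__":
    T,p=rep()
    if len(sys.argv)>1: a=list(map(float,sys.argv[1:])); go(T,p,*a)
E
python3 plan.py .29 -39.2 40 2; python3 plan.py .29 -39.2 27.5 2
```

```text
t 7.55 tcp [ 0.5377 -0.2541  0.3102] mod org [-15.17   1.51 143.38] corner [-32.72   1.47 138.18] tip [-27.32   1.49 134.04] low [-49.05   1.45 123.95]
tilt 0.2881 roll -0.0005 yaw err deg 0.1 F [-0.36  0.05 -1.71] Fp 0.36 -0.08 M [-0.01  -0.266  0.019] w 44.66
target [ 0.5442 -0.2541  0.2121] shift tool mm [-0.49 34.16 92.26]
t 7.55 tcp [ 0.5377 -0.2541  0.3102] mod org [-15.17   1.51 143.38] corner [-32.72   1.47 138.18] tip [-27.32   1.49 134.04] low [-49.05   1.45 123.95]
tilt 0.2881 roll -0.0005 yaw err deg 0.1 F [-0.36  0.05 -1.71] Fp 0.36 -0.08 M [-0.01  -0.266  0.019] w 44.66
target [ 0.5442 -0.2541  0.1996] shift tool mm [ -0.48  37.71 104.24]
```

arm_command(motion=[{"ax":0,"ay":0,"az":0,"dx":0,"dy":8,"dz":20,"fingers":-1},{"ax":0,"ay":0,"az":0,"dx":0,"dy":12,"dz":32,"fingers":-1},{"ax":0,"ay":0,"az":0,"dx":0,"dy":9,"dz":26,"fingers":-1},{"ax":0,"ay":0,"az":0,"dx":0,"dy":5,"dz":14,"fingers":-1},{"ax":0,"ay":0,"az":0,"dx":0,"dy":0,"dz":0,"fingers":-1},{"ax":0,"ay":0,"az":0,"dx":0,"dy":0,"dz":0,"fingers":-1},{"ax":0,"ay":0,"az":0,"dx":0,"dy":0,"dz":0,"fingers":-1}])

```text
clock: 8.25
eef_pos: [0.5454, -0.2534, 0.214]
tcp_rot: [0.667, 0.731, -0.106, -0.096]
contact_force: [0.0, 0.0, -1.1]
gripper_width: 0.0443
```

```bash
python3 plan.py .29 -39.2 28 2; python3 snap.py w6 >/dev/null; python3 - <<'E'
import cv2
im=cv2.imread("pics/w6.png")
cv2.imwrite("pics/w6c.png",cv2.resize(im[0:330,150:490],None,fx=1.8,fy=1.8,interpolation=cv2.INTER_CUBIC))
E
```

```text
t 8.25 tcp [ 0.5454 -0.2534  0.214 ] mod org [-22.99   1.54  47.18] corner [-40.54   1.5   42.01] tip [-35.15   1.52  37.87] low [-56.89   1.47  27.81]
tilt 0.2866 roll -0.0018 yaw err deg 0.14 F [ 0.02  0.03 -1.13] Fp -0.02 -0.03 M [-0.035 -0.303  0.015] w 44.34
target [ 0.5442 -0.2541  0.2001] shift tool mm [-0.5   2.77 13.76]
```

View pics/w6c.png

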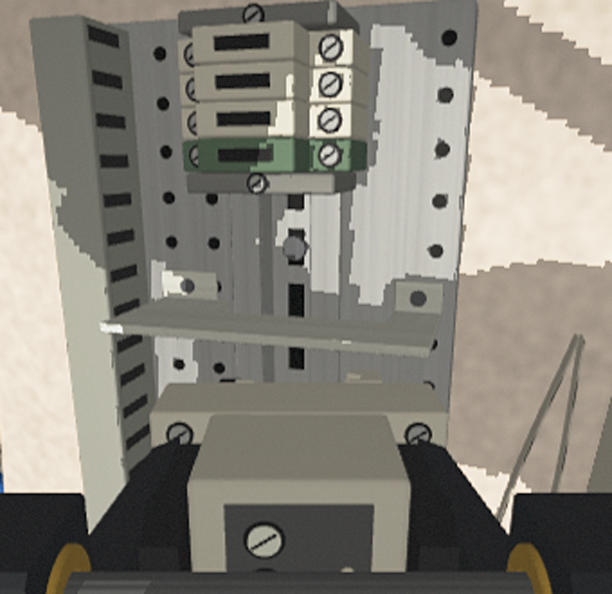

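```bash
python3 - <<'E'
from plan import *
import pickle
c=pickle.load(open("w6.pkl","rb"));im=cv2.imread("pics/w6.png")
def W(x,y,z): return np.r_[O+ex*x/1000+ey*y/1000,.14+z/1000]
sc=4.5
x0,y0,x1,y1=220,95,390,225
a=cv2.resize(im[y0:y1,x0:x1],None,fx=sc,fy=sc,interpolation=cv2.INTER_CUBIC)
a=cv2.cvtColor(cv2.createCLAHE(3,(3,3)).apply(cv2.cvtColor(a,cv2.COLOR_BGR2GRAY)),cv2.COLOR_GRAY2BGR)
for x in (-30.2,4.9):
    p=(proj(c,[W(x,-60,27),W(x,-30,27),W(x,-20,27),W(x,-10,27)])-[x0,y0]+.5)*sc
    for q in p: cv2.drawMarker(a,tuple(int(v) for v in q),(0,0,255),cv2.MARKER_CROSS,12,1)
for y in (-28,):
    p=(proj(c,[W(-50,y,54),W(30,y,54)])-[x0,y0]+.5)*sc
    cv2.line(a,*[tuple(int(v) for v in q) for q in p],(255,0,0),1)
cv2.imwrite("pics/w6d.png",a)
E
```

```text
(no output)
```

View pics/w6d.png

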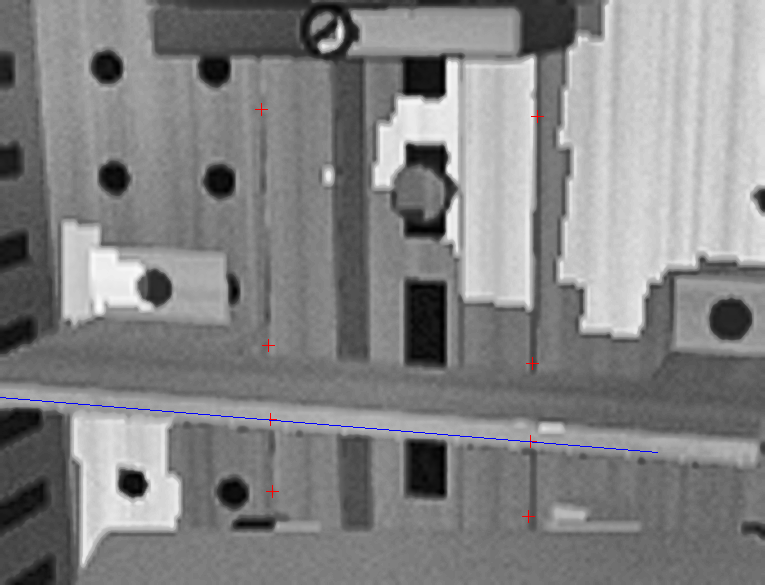

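arm_command(motion=[{"ax":0,"ay":0,"az":0,"dx":0,"dy":1.4,"dz":6,"fingers":-1},{"ax":0,"ay":0,"az":0,"dx":0,"dy":1.2,"dz":4,"fingers":-1},{"ax":0,"ay":0,"az":0,"dx":0,"dy":0.5,"dz":2,"fingers":-1},{"ax":0,"ay":0,"az":0,"dx":0,"dy":0.2,"dz":1,"fingers":-1},{"ax":0,"ay":0,"az":0,"dx":0,"dy":0,"dz":0,"fingers":-1},{"ax":0,"ay":0,"az":0,"dx":0,"dy":0,"dz":0,"fingers":-1},{"ax":0,"ay":0,"az":0,"dx":0,"dy":0,"dz":0,"fingers":-1}])

```text
clock: 9.0
eef_pos: [0.544, -0.2529, 0.1986]
tcp_rot: [0.667, 0.731, -0.107, -0.097]
contact_force: [0.2, 0.7, -0.2]
gripper_width: 0.045
```

```bash
python3 plan.py .29 -32 27.5 2
```

```text
t 9.0 tcp [ 0.544  -0.2529  0.1986] mod org [-21.56   0.86  31.73] corner [-39.1    0.81  26.51] tip [-33.7    0.82  22.38] low [-55.41   0.76  12.26]
tilt 0.2895 roll -0.0001 yaw err deg 0.18 F [ 0.19  0.66 -0.22] Fp -0.25 -0.65 M [ 0.003 -0.275 -0.013] w 45.05
target [ 0.5371 -0.2547  0.1996] shift tool mm [-1.14 -7.08  1.07]
```

arm_command(motion=[{"ax":0,"ay":0,"az":0,"dx":0,"dy":0,"dz":0,"fingers":-1}])

```text
clock: 9.1
eef_pos: [0.544, -0.2529, 0.1986]
tcp_rot: [0.667, 0.731, -0.107, -0.097]
contact_force: [0.2, -0.6, -0.8]
gripper_width: 0.0446
```

arm_command(motion=[{"ax":0,"ay":0,"az":0,"dx":0,"dy":0,"dz":0,"fingers":-1}])

```text
clock: 9.2
eef_pos: [0.544, -0.2529, 0.1985]
tcp_rot: [0.667, 0.731, -0.107, -0.097]
contact_force: [1.2, -0.2, -2.2]
gripper_width: 0.0445
```

arm_command(motion=[{"ax":0,"ay":0,"az":0,"dx":0,"dy":0,"dz":0,"fingers":-1}])

```text
clock: 9.3
eef_pos: [0.5439, -0.2529, 0.1985]
tcp_rot: [0.667, 0.731, -0.107, -0.097]
contact_force: [0.0, -0.4, -1.2]
gripper_width: 0.0451
```

arm_command(motion=[{"ax":0,"ay":0,"az":0,"dx":0,"dy":-0.26,"dz":-0.86,"fingers":-1},{"ax":0,"ay":0,"az":0,"dx":0,"dy":-1.44,"dz":0.43,"fingers":-1},{"ax":0,"ay":0,"az":0,"dx":0,"dy":-1.44,"dz":0.43,"fingers":-1},{"ax":0,"ay":0,"az":0,"dx":0,"dy":-0.96,"dz":0.28,"fingers":-1},{"ax":0,"ay":0,"az":0,"dx":0,"dy":0,"dz":0,"fingers":-1},{"ax":0,"ay":0,"az":0,"dx":0,"dy":0,"dz":0,"fingers":-1}])

```text
clock: 9.9
eef_pos: [0.5399, -0.2533, 0.1994]
tcp_rot: [0.667, 0.731, -0.107, -0.097]
contact_force: [0.3, 0.1, -0.8]
gripper_width: 0.0444
```

```bash
python3 plan.py .29 -32 27.5 1
```

```text
t 9.9 tcp [ 0.5399 -0.2533  0.1994] mod org [-17.42   0.86  32.52] corner [-34.96   0.8   27.29] tip [-29.56   0.82  23.17] low [-51.27   0.75  13.04]
tilt 0.2896 roll -0.0 yaw err deg 0.18 F [ 0.33  0.13 -0.81] Fp -0.34 -0.1 M [-0.068 -0.288 -0.026] w 44.36
target [ 0.537  -0.2537  0.1996] shift tool mm [-0.16 -2.88  0.64]
```

arm_command(motion=[{"ax":0,"ay":0,"az":0,"dx":0,"dy":-0.96,"dz":0.28,"fingers":-1},{"ax":0,"ay":0,"az":0,"dx":0,"dy":-0.96,"dz":0.28,"fingers":-1},{"ax":0,"ay":0,"az":0,"dx":0,"dy":0,"dz":0,"fingers":-1}])

```text
clock: 10.2
eef_pos: [0.5378, -0.2534, 0.1993]
tcp_rot: [0.667, 0.731, -0.107, -0.097]
contact_force: [0.3, -0.1, -1.4]
gripper_width: 0.0447
```

arm_command(motion=[{"ax":0,"ay":0,"az":0,"dx":0,"dy":-0.96,"dz":0.28,"fingers":-1},{"ax":0,"ay":0,"az":0,"dx":0,"dy":0,"dz":0,"fingers":-1}])

```text
clock: 10.4
eef_pos: [0.5368, -0.2536, 0.1994]
tcp_rot: [0.667, 0.731, -0.107, -0.097]
contact_force: [0.4, -0.3, -0.7]
gripper_width: 0.0447
```

```bash
python3 plan.py .29 -32 27.5 1
```

```text
t 10.4 tcp [ 0.5368 -0.2536  0.1994] mod org [-14.32   0.85  32.53] corner [-31.86   0.8   27.3 ] tip [-26.46   0.82  23.17] low [-48.17   0.75  13.05]
tilt 0.2898 roll -0.0 yaw err deg 0.18 F [ 0.39 -0.31 -0.67] Fp -0.37 0.35 M [ 0.031 -0.278  0.007] w 44.7
target [ 0.537  -0.2537  0.1996] shift tool mm [-0.17  0.08 -0.24]
```

arm_command(motion=[{"ax":0,"ay":0,"az":0,"dx":0,"dy":-0.67,"dz":0.2,"fingers":-1},{"ax":0,"ay":0,"az":0,"dx":0,"dy":0,"dz":0,"fingers":-1}])

```text
clock: 10.6
eef_pos: [0.5362, -0.2536, 0.1994]
tcp_rot: [0.667, 0.731, -0.107, -0.097]
contact_force: [0.6, 0.5, -1.3]
gripper_width: 0.0449
```

arm_command(motion=[{"ax":0,"ay":0,"az":0,"dx":0,"dy":-0.67,"dz":0.2,"fingers":-1},{"ax":0,"ay":0,"az":0,"dx":0,"dy":0,"dz":0,"fingers":-1}])

```text
clock: 10.8
eef_pos: [0.5357, -0.2537, 0.1994]
tcp_rot: [0.667, 0.731, -0.106, -0.097]
contact_force: [0.8, -0.5, -1.5]
gripper_width: 0.0448
```

arm_command(motion=[{"ax":0,"ay":0,"az":0,"dx":0,"dy":-0.67,"dz":0.2,"fingers":-1},{"ax":0,"ay":0,"az":0,"dx":0,"dy":0,"dz":0,"fingers":-1}])

```text
clock: 11.0
eef_pos: [0.5355, -0.2537, 0.1994]
tcp_rot: [0.667, 0.731, -0.106, -0.097]
contact_force: [2.0, -0.4, -1.0]
gripper_width: 0.045
```

arm_command(motion=[{"ax":0,"ay":0,"az":0,"dx":0,"dy":-0.67,"dz":0.2,"fingers":-1},{"ax":0,"ay":0,"az":0,"dx":0,"dy":0,"dz":0,"fingers":-1}])

```text
clock: 11.2
eef_pos: [0.5354, -0.2537, 0.1994]
tcp_rot: [0.667, 0.731, -0.106, -0.096]
contact_force: [4.5, 1.2, -2.4]
gripper_width: 0.0445
```

arm_command(motion=[{"ax":-1.66,"ay":0,"az":0,"dx":0,"dy":-0.81,"dz":0.53,"fingers":-1},{"ax":-1.66,"ay":0,"az":0,"dx":0,"dy":-0.81,"dz":0.53,"fingers":-1},{"ax":0,"ay":0,"az":0,"dx":0,"dy":0,"dz":0,"fingers":-1}])

```text
clock: 11.5
eef_pos: [0.5333, -0.2538, 0.1988]
tcp_rot: [0.67, 0.734, -0.083, -0.076]
contact_force: [8.2, 0.3, -5.5]
gripper_width: 0.0448
```

```bash
python3 plan.py .232 -30.4 27 1
```

```text
t 11.5 tcp [ 0.5333 -0.2538  0.1988] mod org [-12.49   0.82  31.47] corner [-30.32   0.77  27.37] tip [-25.19   0.79  22.9 ] low [-47.51   0.73  14.19]
tilt 0.2259 roll -0.0003 yaw err deg 0.16 F [ 8.18  0.35 -5.45] Fp -8.18 0.37 M [ 0.083 -1.823  0.026] w 44.82
target [ 0.5335 -0.254   0.1985] shift tool mm [-0.21  0.33  0.23]
```

arm_command(motion=[{"ax":-1.66,"ay":0,"az":0,"dx":0,"dy":-0.3,"dz":0.66,"fingers":-1},{"ax":-1.66,"ay":0,"az":0,"dx":0,"dy":-0.3,"dz":0.66,"fingers":-1},{"ax":0,"ay":0,"az":0,"dx":0,"dy":0,"dz":0,"fingers":-1}])

```text
clock: 11.8
eef_pos: [0.5315, -0.2541, 0.1984]
tcp_rot: [0.672, 0.736, -0.063, -0.057]
contact_force: [6.0, 1.2, -1.1]
gripper_width: 0.0449
```

```bash
python3 plan.py .17 -30.4 27 1
```

```text
t 11.8 tcp [ 0.5315 -0.2541  0.1984] mod org [-12.26   0.94  30.81] corner [-30.3    0.89  27.72] tip [-25.42   0.91  22.97] low [-48.19   0.86  15.52]
tilt 0.1699 roll -0.0005 yaw err deg 0.13 F [ 5.99  1.18 -1.08] Fp -6.07 -0.64 M [ 0.166 -1.208  0.012] w 44.87
target [ 0.5316 -0.2542  0.1977] shift tool mm [-0.09  0.23  0.69]
```

arm_command(motion=[{"ax":-1.66,"ay":0,"az":0,"dx":0,"dy":-0.6,"dz":0.75,"fingers":-1},{"ax":-1.66,"ay":0,"az":0,"dx":0,"dy":-0.6,"dz":0.75,"fingers":-1},{"ax":0,"ay":0,"az":0,"dx":0,"dy":0,"dz":0,"fingers":-1}])

```text
clock: 12.1
eef_pos: [0.5297, -0.2543, 0.1975]
tcp_rot: [0.673, 0.737, -0.042, -0.038]
contact_force: [2.1, 1.3, 4.6]
gripper_width: 0.0449
```

```bash
python3 plan.py .115 -30.4 27 1
```

```text
t 12.1 tcp [ 0.5297 -0.2543  0.1975] mod org [-12.02   1.    29.67] corner [-30.2    0.96  27.61] tip [-25.61   0.97  22.59] low [-48.76   0.92  16.45]
tilt 0.1129 roll -0.0007 yaw err deg 0.13 F [2.13 1.32 4.57] Fp -2.24 -1.13 M [ 0.294 -0.572  0.024] w 44.89
target [ 0.53   -0.2543  0.1969] shift tool mm [-0.02  0.32  0.54]
```

arm_command(motion=[{"ax":-1.66,"ay":0,"az":0,"dx":0,"dy":-0.75,"dz":0.75,"fingers":-1},{"ax":-1.66,"ay":0,"az":0,"dx":0,"dy":-0.75,"dz":0.75,"fingers":-1},{"ax":0,"ay":0,"az":0,"dx":0,"dy":0,"dz":0,"fingers":-1}])

```text
clock: 12.4
eef_pos: [0.5278, -0.2547, 0.1957]
tcp_rot: [0.674, 0.738, -0.021, -0.019]
contact_force: [1.1, 0.7, 5.3]
gripper_width: 0.0452
```

```bash
python3 plan.py .058 -30.4 27 1
```

```text
t 12.4 tcp [ 0.5278 -0.2547  0.1957] mod org [-11.73   1.16  27.7 ] corner [-30.     1.11  26.68] tip [-25.7    1.13  21.41] low [-49.17   1.07  16.59]
tilt 0.056 roll -0.0007 yaw err deg 0.15 F [1.14 0.75 5.26] Fp -1.2 -0.64 M [ 0.103 -0.377  0.08 ] w 45.18
target [ 0.5283 -0.2545  0.196 ] shift tool mm [ 0.13  0.44 -0.38]
```

arm_command(motion=[{"ax":-1.66,"ay":0,"az":0,"dx":0,"dy":-0.7,"dz":0.5,"fingers":-1},{"ax":-1.6,"ay":0,"az":0,"dx":0,"dy":-0.7,"dz":0.5,"fingers":-1},{"ax":0,"ay":0,"az":0,"dx":0,"dy":0,"dz":0,"fingers":-1}])

```text
clock: 12.7
eef_pos: [0.5263, -0.2548, 0.1948]
tcp_rot: [0.674, 0.738, -0.0, 0.0]
contact_force: [-0.6, 1.1, 6.4]
gripper_width: 0.0449
```

```bash
python3 plan.py 0 -30.4 27 1
```

```text
t 12.7 tcp [ 0.5263 -0.2548  0.1948] mod org [-11.78   1.19  26.79] corner [-30.08   1.14  26.79] tip [-26.08   1.16  21.29] low [-49.78   1.1   17.79]
tilt -0.0001 roll -0.0006 yaw err deg 0.15 F [-0.65  1.07  6.36] Fp 0.55 -1.12 M [ 0.105 -0.095  0.058] w 44.87
target [ 0.5266 -0.2546  0.195 ] shift tool mm [ 0.17  0.33 -0.21]
```

```bash
python3 snap.py w7 >/dev/null; python3 - <<'E'
from h import *
im=cv2.imread("pics/w7.png")
a=cv2.resize(im[100:330,150:490],None,fx=2.3,fy=2.3,interpolation=cv2.INTER_CUBIC)
cv2.imwrite("pics/w7c.png",a)
im=capture("side")[:,:,::-1];cv2.imwrite("pics/side7.png",im)
cv2.imwrite("pics/side7c.png",cv2.resize(im[100:230,300:410],None,fx=4.6,fy=4.6,interpolation=cv2.INTER_CUBIC))
E
```

```text
(no output)
```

View pics/w7c.png

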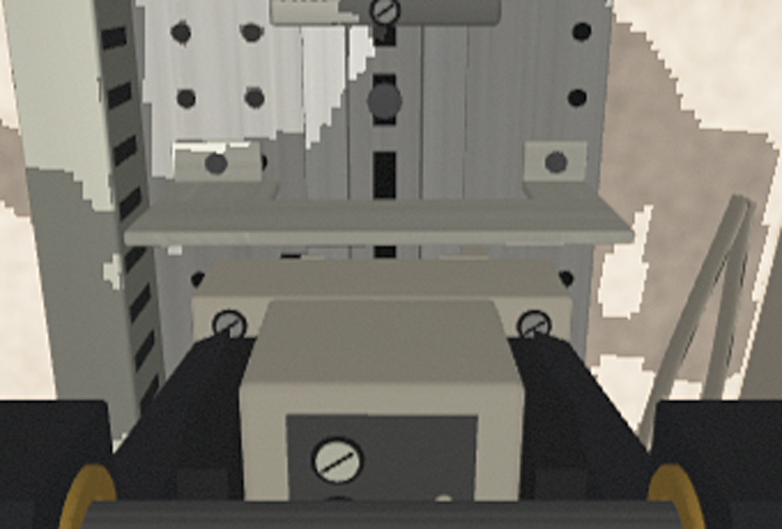

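View pics/side7c.png

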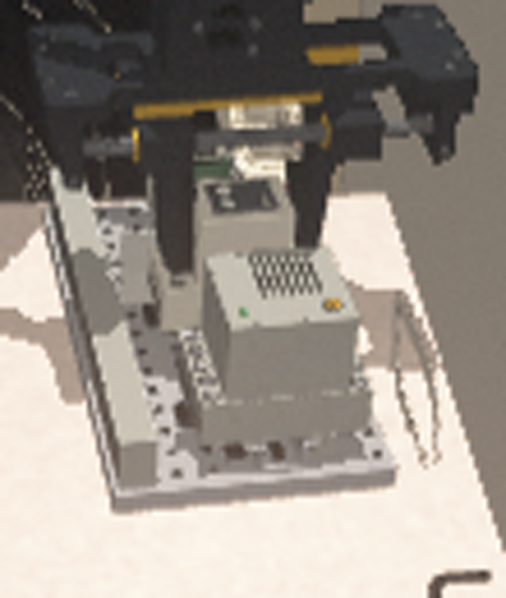

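```bash
python3 - <<'E'
import cv2,numpy as np
A=cv2.cvtColor(cv2.imread("pics/w4.png"),cv2.COLOR_BGR2GRAY);B=cv2.cvtColor(cv2.imread("pics/w7.png"),cv2.COLOR_BGR2GRAY)
def sh(x0,y0,x1,y1):
    a=np.float32(A[y0:y1,x0:x1]);
    b=B[y0-8:y1+8,x0-8:x1+8].astype(np.float32)
    r=cv2.matchTemplate(b,a,cv2.TM_CCOEFF_NORMED);_,m,_,l=cv2.minMaxLoc(r)
    y,x=l[1],l[0]
    def sub(f): return 0.5*(f[0]-f[2])/(f[0]-2*f[1]+f[2])
    dx=x+(sub(r[y,x-1:x+2]) if 0<x<16 else 0)-8;dy=y+(sub(r[y-1:y+2,x]) if 0<y<16 else 0)-8
    print((x0,y0),"corr",round(float(m),3),"dx,dy",round(float(dx),2),round(float(dy),2))
sh(238,230,262,252) # left screw
sh(370,230,394,252) # right screw
sh(282,286,312,318) # front screw
sh(250,255,285,300) # top left corner
sh(350,255,385,300) # top right corner
E
```

```text
(238, 230) corr 0.997 dx,dy -0.04 0.02
(370, 230) corr 0.999 dx,dy 0.01 0.01
(282, 286) corr 0.994 dx,dy 0.02 0.07
(250, 255) corr 0.998 dx,dy -0.07 0.07
(350, 255) corr 0.998 dx,dy -0.0 0.14
```

arm_command(motion=[{"ax":0,"ay":0,"az":0,"dx":0,"dy":0,"dz":-1,"fingers":-1},{"ax":0,"ay":0,"az":0,"dx":0,"dy":0,"dz":0,"fingers":-1}])

```text
clock: 13.0
eef_pos: [0.5264, -0.2547, 0.1948]
tcp_rot: [0.674, 0.739, -0.001, -0.001]
contact_force: [-0.4, -0.7, 2.5]
gripper_width: 0.0448
```

arm_command(motion=[{"ax":0,"ay":0,"az":0,"dx":0,"dy":0,"dz":-1,"fingers":-1},{"ax":0,"ay":0,"az":0,"dx":0,"dy":0,"dz":0,"fingers":-1}])

```text
clock: 13.2
eef_pos: [0.5264, -0.2542, 0.195]
tcp_rot: [0.674, 0.739, -0.001, -0.001]
contact_force: [0.8, 0.2, -1.5]
gripper_width: 0.0446
```

```bash
python3 plan.py 0 -30.4 27 1
```

```text
t 13.2 tcp [ 0.5264 -0.2542  0.195 ] mod org [-11.81   0.51  27.04] corner [-30.11   0.45  26.99] tip [-26.09   0.46  21.5 ] low [-49.79   0.38  17.94]
tilt 0.0025 roll 0.001 yaw err deg 0.18 F [ 0.85  0.18 -1.51] Fp -0.86 -0.1 M [-0.04  -0.259  0.044] w 44.62
target [ 0.5266 -0.2546  0.195 ] shift tool mm [-0.47  0.22  0.03]
```

arm_command(motion=[{"ax":0,"ay":0,"az":0,"dx":0,"dy":0,"dz":-1,"fingers":-1},{"ax":0,"ay":0,"az":0,"dx":0,"dy":0,"dz":0,"fingers":-1}])

```text
clock: 13.4
eef_pos: [0.5264, -0.254, 0.1955]
tcp_rot: [0.674, 0.739, -0.001, -0.001]
contact_force: [2.2, -0.7, -7.1]
gripper_width: 0.0449
```

arm_command(motion=[{"ax":0,"ay":0,"az":0,"dx":0,"dy":0,"dz":-0.7,"fingers":-1},{"ax":0,"ay":0,"az":0,"dx":0,"dy":0,"dz":0,"fingers":-1}])

```text
clock: 13.6
eef_pos: [0.5263, -0.254, 0.1956]
tcp_rot: [0.674, 0.739, -0.001, -0.002]
contact_force: [3.9, -1.2, -13.5]
gripper_width: 0.0447
```

```bash
python3 plan.py 0 -30.4 27 1
```

```text
t 13.6 tcp [ 0.5263 -0.254   0.1956] mod org [-11.72   0.27  27.65] corner [-30.02   0.21  27.59] tip [-26.     0.22  22.1 ] low [-49.69   0.14  18.53]
tilt 0.003 roll 0.0015 yaw err deg 0.19 F [  3.86  -1.2  -13.51] Fp -3.74 1.54 M [-0.287 -1.017  0.025] w 44.68
target [ 0.5266 -0.2546  0.195 ] shift tool mm [-0.69  0.3   0.64]
```

arm_command(motion=[{"ax":0,"ay":0,"az":0,"dx":0,"dy":0,"dz":1.6,"fingers":-1},{"ax":0,"ay":0,"az":0,"dx":1,"dy":0,"dz":0,"fingers":-1},{"ax":0,"ay":0,"az":0,"dx":1,"dy":0,"dz":0,"fingers":-1},{"ax":0,"ay":0,"az":0,"dx":1,"dy":0,"dz":0,"fingers":-1},{"ax":0,"ay":0,"az":0,"dx":1,"dy":0,"dz":0,"fingers":-1},{"ax":0,"ay":0,"az":0,"dx":0,"dy":0,"dz":0,"fingers":-1}])

```text
clock: 14.2
eef_pos: [0.526, -0.2504, 0.1956]
tcp_rot: [0.674, 0.739, -0.001, -0.001]
contact_force: [0.2, -4.4, -13.1]
gripper_width: 0.0447
```

```bash
python3 plan.py 0 -30.4 27 -8.5
```

```text
t 14.2 tcp [ 0.526  -0.2504  0.1956] mod org [-11.74  -3.28  27.6 ] corner [-30.04  -3.34  27.56] tip [-26.02  -3.33  22.07] low [-49.71  -3.41  18.51]
tilt 0.0024 roll 0.0002 yaw err deg 0.19 F [  0.24  -4.4  -13.06] Fp 0.15 4.41 M [-0.853 -0.284  0.06 ] w 44.68
target [ 0.5258 -0.2452  0.195 ] shift tool mm [5.22 0.32 0.6 ]
```

arm_command(motion=[{"ax":0,"ay":0,"az":0,"dx":0,"dy":0,"dz":1,"fingers":-1},{"ax":0,"ay":0,"az":0,"dx":0,"dy":0,"dz":0,"fingers":-1}])

```text
clock: 14.4
eef_pos: [0.5262, -0.2501, 0.1955]
tcp_rot: [0.674, 0.739, -0.0, -0.001]
contact_force: [-1.7, -1.7, -8.0]
gripper_width: 0.0445
```

arm_command(motion=[{"ax":0,"ay":0,"az":0,"dx":0,"dy":0,"dz":1,"fingers":-1},{"ax":0,"ay":0,"az":0,"dx":0,"dy":0,"dz":0,"fingers":-1}])

```text
clock: 14.6
eef_pos: [0.5273, -0.2502, 0.1954]
tcp_rot: [0.674, 0.739, 0.0, 0.0]
contact_force: [-0.8, -0.1, -2.8]
gripper_width: 0.0448
```

arm_command(motion=[{"ax":0,"ay":0,"az":0,"dx":0.8,"dy":0,"dz":0.5,"fingers":-1},{"ax":0,"ay":0,"az":0,"dx":0.8,"dy":0,"dz":0,"fingers":-1},{"ax":0,"ay":0,"az":0,"dx":0.8,"dy":0,"dz":0,"fingers":-1},{"ax":0,"ay":0,"az":0,"dx":0.8,"dy":0,"dz":0,"fingers":-1},{"ax":0,"ay":0,"az":0,"dx":0,"dy":0,"dz":0,"fingers":-1}])

```text
clock: 15.1
eef_pos: [0.5272, -0.2477, 0.1948]
tcp_rot: [0.674, 0.739, -0.0, 0.001]
contact_force: [0.6, -1.1, 2.9]
gripper_width: 0.0448
```

```bash
python3 plan.py 0 -30.4 27 -8.5
```

```text
t 15.1 tcp [ 0.5272 -0.2477  0.1948] mod org [-13.25  -5.86  26.81] corner [-31.55  -5.92  26.83] tip [-27.56  -5.9   21.33] low [-51.26  -5.97  17.85]
tilt -0.001 roll -0.0013 yaw err deg 0.19 F [ 0.55 -1.15  2.86] Fp -0.45 1.19 M [-0.163 -0.111  0.03 ] w 44.75
target [ 0.5258 -0.2452  0.195 ] shift tool mm [ 2.6  -1.11 -0.19]
```

arm_command(motion=[{"ax":0,"ay":0,"az":0,"dx":0.6,"dy":-0.4,"dz":0,"fingers":-1},{"ax":0,"ay":0,"az":0,"dx":0.6,"dy":-0.4,"dz":0,"fingers":-1},{"ax":0,"ay":0,"az":0,"dx":0,"dy":0,"dz":0,"fingers":-1}])

```text
clock: 15.4
eef_pos: [0.5264, -0.2467, 0.1948]
tcp_rot: [0.674, 0.739, -0.0, 0.001]
contact_force: [2.8, -1.4, 5.2]
gripper_width: 0.0447
```

arm_command(motion=[{"ax":0,"ay":0,"az":0,"dx":0.6,"dy":0,"dz":0,"fingers":-1},{"ax":0,"ay":0,"az":0,"dx":0,"dy":0,"dz":0,"fingers":-1}])

```text
clock: 15.6
eef_pos: [0.5262, -0.2463, 0.1948]
tcp_rot: [0.674, 0.739, -0.0, 0.001]
contact_force: [1.3, -2.2, 4.6]
gripper_width: 0.0446
```

```bash
python3 plan.py 0 -30.4 27 -8.5
```

```text
t 15.6 tcp [ 0.5262 -0.2463  0.1948] mod org [-12.42  -7.32  26.79] corner [-30.72  -7.38  26.81] tip [-26.73  -7.36  21.31] low [-50.43  -7.43  17.83]
tilt -0.001 roll -0.0019 yaw err deg 0.19 F [ 1.28 -2.25  4.59] Fp -1.08 2.35 M [-0.423 -0.345  0.023] w 44.6
target [ 0.5258 -0.2452  0.195 ] shift tool mm [ 1.13 -0.29 -0.21]
```

Sliding friction is about 2 N. I'll keep on in small steps and watch for the divider.

arm_command(motion=[{"ax":0,"ay":0,"az":0,"dx":0.6,"dy":0,"dz":-0.5,"fingers":-1},{"ax":0,"ay":0,"az":0,"dx":0,"dy":0,"dz":0,"fingers":-1}])

```text
clock: 15.8
eef_pos: [0.5257, -0.2453, 0.1948]
tcp_rot: [0.674, 0.739, -0.0, 0.0]
contact_force: [1.0, -2.3, 5.2]
gripper_width: 0.0448
```

arm_command(motion=[{"ax":0,"ay":0,"az":0,"dx":0.6,"dy":0,"dz":0,"fingers":-1},{"ax":0,"ay":0,"az":0,"dx":0,"dy":0,"dz":0,"fingers":-1}])

```text
clock: 16.0
eef_pos: [0.5256, -0.2449, 0.1948]
tcp_rot: [0.674, 0.739, -0.0, 0.0]
contact_force: [0.1, -2.6, 5.6]
gripper_width: 0.0444
```

arm_command(motion=[{"ax":0,"ay":0,"az":0,"dx":0.6,"dy":0,"dz":0,"fingers":-1},{"ax":0,"ay":0,"az":0,"dx":0,"dy":0,"dz":0,"fingers":-1}])

```text
clock: 16.2
eef_pos: [0.5254, -0.2443, 0.1947]
tcp_rot: [0.674, 0.739, -0.001, 0.0]
contact_force: [0.5, -3.3, 5.8]
gripper_width: 0.0448
```

arm_command(motion=[{"ax":0,"ay":0,"az":0,"dx":0.6,"dy":0,"dz":0,"fingers":-1},{"ax":0,"ay":0,"az":0,"dx":0,"dy":0,"dz":0,"fingers":-1}])

```text
clock: 16.4
eef_pos: [0.5254, -0.244, 0.1948]
tcp_rot: [0.674, 0.739, -0.001, 0.001]
contact_force: [1.8, -3.7, 4.9]
gripper_width: 0.0445
```

arm_command(motion=[{"ax":0,"ay":0,"az":0,"dx":0.6,"dy":0,"dz":0,"fingers":-1},{"ax":0,"ay":0,"az":0,"dx":0,"dy":0,"dz":0,"fingers":-1}])

```text
clock: 16.6
eef_pos: [0.5254, -0.2439, 0.1948]
tcp_rot: [0.674, 0.739, -0.001, 0.001]
contact_force: [1.1, -5.7, 5.0]
gripper_width: 0.0446
```

```bash
python3 plan.py 0 -30.4 27 -8.5
```

```text
t 16.6 tcp [ 0.5254 -0.2439  0.1948] mod org [-11.81  -9.7   26.82] corner [-30.11  -9.77  26.81] tip [-26.11  -9.74  21.31] low [-49.81  -9.81  17.81]
tilt 0.0002 roll -0.0029 yaw err deg 0.21 F [ 1.14 -5.69  5.02] Fp -0.63 5.76 M [-0.915 -0.263  0.12 ] w 44.6
target [ 0.5258 -0.2452  0.195 ] shift tool mm [-1.28  0.28 -0.18]
```

arm_command(motion=[{"ax":0,"ay":0,"az":0,"dx":0.6,"dy":0,"dz":0,"fingers":-1},{"ax":0,"ay":0,"az":0,"dx":0,"dy":0,"dz":0,"fingers":-1}])

```text
clock: 16.8
eef_pos: [0.5254, -0.2439, 0.1948]
tcp_rot: [0.674, 0.739, -0.001, 0.001]
contact_force: [1.3, -6.4, 4.4]
gripper_width: 0.0453
```

```bash
python3 plan.py 0 -30.4 27 -8.5;python3 snap.py w8 >/dev/null; python3 - <<'E'
import cv2
im=cv2.imread("pics/w8.png")
a=cv2.resize(im[100:330,150:490],None,fx=2.3,fy=2.3,interpolation=cv2.INTER_CUBIC)
cv2.imwrite("pics/w8c.png",a)
E
```

```text
t 16.8 tcp [ 0.5254 -0.2439  0.1948] mod org [-11.82  -9.73  26.79] corner [-30.12  -9.8   26.79] tip [-26.12  -9.76  21.29] low [-49.82  -9.84  17.79]
tilt 0.0001 roll -0.0039 yaw err deg 0.22 F [ 1.29 -6.41  4.36] Fp -0.72 6.49 M [-1.164 -0.255  0.193] w 45.27
target [ 0.5258 -0.2452  0.195 ] shift tool mm [-1.34  0.27 -0.2 ]
```

View pics/w8c.png

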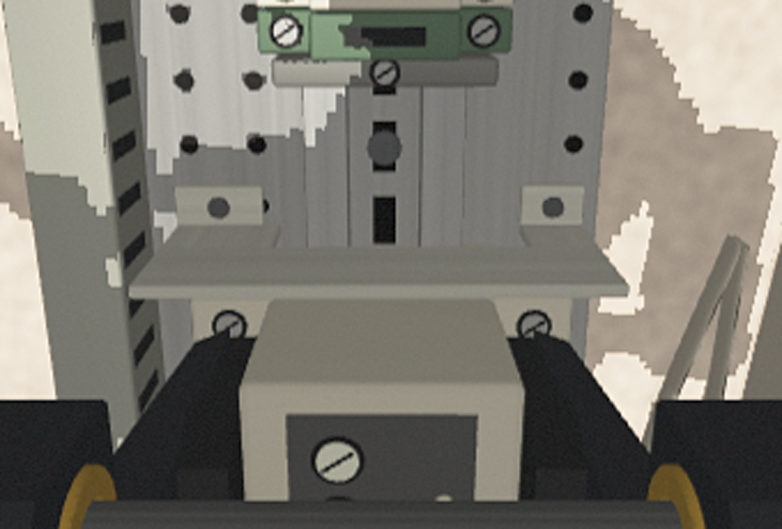

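arm_command(motion=[{"ax":0,"ay":0,"az":0,"dx":-0.7,"dy":0,"dz":-0.5,"fingers":-1},{"ax":0,"ay":0,"az":0,"dx":-0.5,"dy":0,"dz":-0.5,"fingers":-1},{"ax":0,"ay":0,"az":0,"dx":0,"dy":0,"dz":0,"fingers":-1}])

```text
clock: 17.15
eef_pos: [0.5254, -0.2439, 0.1948]
tcp_rot: [0.674, 0.739, -0.001, 0.0]
contact_force: [2.0, -5.4, 1.0]
gripper_width: 0.0446
```

```bash
python3 plan.py
```

```text
t 17.15 tcp [ 0.5254 -0.2439  0.1948] mod org [-11.78  -9.73  26.84] corner [-30.08  -9.79  26.83] tip [-26.08  -9.77  21.33] low [-49.78  -9.84  17.82]
tilt 0.0005 roll -0.0014 yaw err deg 0.19 F [ 1.96 -5.43  1.02] Fp -1.47 5.58 M [-0.841 -0.674  0.132] w 44.63
```

arm_command(motion=[{"ax":0,"ay":0,"az":0,"dx":-0.5,"dy":0,"dz":0,"fingers":-1},{"ax":0,"ay":0,"az":0,"dx":0,"dy":0,"dz":-0.3,"fingers":-1},{"ax":0,"ay":0,"az":0,"dx":0,"dy":0,"dz":0,"fingers":-1}], newtons=10)

```text
clock: 17.45
eef_pos: [0.5253, -0.2439, 0.1949]
tcp_rot: [0.674, 0.739, -0.0, -0.0]
contact_force: [3.9, -3.8, -0.8]
gripper_width: 0.0446
```

```bash
python3 plan.py
```

```text
t 17.45 tcp [ 0.5253 -0.2439  0.1949] mod org [-11.69  -9.83  26.87] corner [-29.99  -9.89  26.86] tip [-25.99  -9.88  21.36] low [-49.69  -9.96  17.84]
tilt 0.0009 roll -0.0004 yaw err deg 0.19 F [ 3.87 -3.79 -0.82] Fp -3.52 4.12 M [-0.718 -0.706  0.094] w 44.56
```

arm_command(motion=[{"ax":0,"ay":0,"az":0,"dx":0,"dy":0.3,"dz":0,"fingers":0.3},{"ax":0,"ay":0,"az":0,"dx":0,"dy":0,"dz":0,"fingers":0.5},{"ax":0,"ay":0,"az":0,"dx":0,"dy":0,"dz":0,"fingers":0.5},{"ax":0,"ay":0,"az":0,"dx":0,"dy":0,"dz":0,"fingers":0.5},{"ax":0,"ay":0,"az":0,"dx":0,"dy":0,"dz":0,"fingers":0.5}])

```text
clock: 17.95
eef_pos: [0.5252, -0.2434, 0.1952]
tcp_rot: [0.674, 0.739, -0.0, -0.001]
contact_force: [-0.6, 0.3, 0.4]
gripper_width: 0.066
```

```bash
python3 plan.py
```

```text
t 17.95 tcp [ 0.5252 -0.2434  0.1952] mod org [-11.6  -10.36  27.22] corner [-29.9  -10.42  27.19] tip [-25.89 -10.41  21.7 ] low [-49.59 -10.48  18.16]
tilt 0.0016 roll 0.0005 yaw err deg 0.18 F [-0.64  0.28  0.41] Fp 0.61 -0.33 M [-0.054 -0.096  0.009] w 65.98
```

arm_command(motion=[{"ax":0,"ay":0,"az":0,"dx":0,"dy":0,"dz":-8,"fingers":0.5},{"ax":0,"ay":0,"az":0,"dx":0,"dy":0,"dz":-25,"fingers":0.5},{"ax":0,"ay":0,"az":0,"dx":0,"dy":0,"dz":-35,"fingers":0.5},{"ax":0,"ay":0,"az":0,"dx":0,"dy":0,"dz":-35,"fingers":0.5},{"ax":0,"ay":0,"az":0,"dx":0,"dy":0,"dz":-15,"fingers":0.5},{"ax":0,"ay":0,"az":0,"dx":0,"dy":0,"dz":0,"fingers":0.5},{"ax":0,"ay":0,"az":0,"dx":0,"dy":0,"dz":0,"fingers":0.5}])

```text
clock: 18.65
eef_pos: [0.5252, -0.2434, 0.3125]
tcp_rot: [0.674, 0.739, -0.0, -0.001]
contact_force: [-0.7, 0.9, -0.7]
gripper_width: 0.0659
```

```bash
python3 plan.py|head -1;python3 snap.py w9 >/dev/null; python3 - <<'E'
from h import *
im=cv2.imread("pics/w9.png")
cv2.imwrite("pics/w9c.png",cv2.resize(im[60:300,180:460],None,fx=2.5,fy=2.5,interpolation=cv2.INTER_CUBIC))
im=capture("side")[:,:,::-1]
cv2.imwrite("pics/side9c.png",cv2.resize(im[120:270,280:420],None,fx=4,fy=4,interpolation=cv2.INTER_CUBIC))
E
```

```text
t 18.65 tcp [ 0.5252 -0.2434  0.3125] mod org [-11.61 -10.31 144.48] corner [-29.91 -10.37 144.44] tip [-25.9  -10.36 138.95] low [-49.59 -10.44 135.41]
```

View pics/w9c.png

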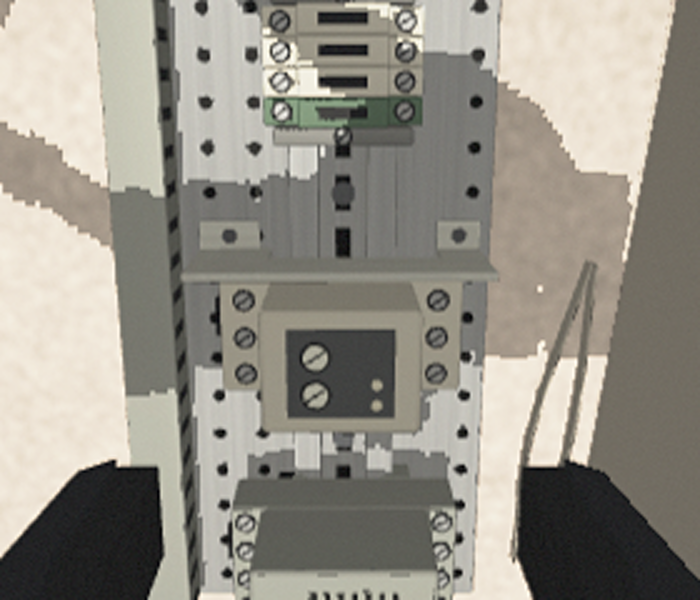

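View pics/side9c.png

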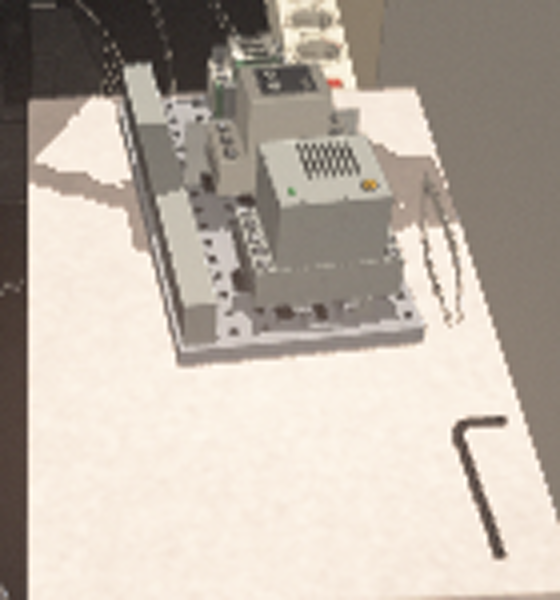

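```bash
python3 - <<'E'
from plan import *
import pickle
c=pickle.load(open("w9.pkl","rb"))
def f(u,v,z):
    q=onz(c,(180+u/2.5,60+v/2.5),.14+z/1000);return np.array([(q[:2]-O)@ex,(q[:2]-O)@ey]).round(4)*1000
for n,u,v,z in [("shBL",222,388,53),("shBR",460,389,53),("topTL",262,309,89),("topTR",421,309,89),("topBL",260,431,89),("topBR",423,431,89),("div topedge near L",183,280,54),("div R",498,280,54),("div far L",183,273,54),("div farR",497,271,54)]: print(n,f(u,v,z))
E
```

```text
shBL [25.8  8.7]
shBR [-50.5   8.8]
topTL [  9.1 -27. ]
topTR [-33.8 -27.1]
topBL [10.5  8.5]
topBR [-35.4   8.4]
div topedge near L [ 36.4 -26.9]
div R [-60.5 -27.2]
div far L [ 36.3 -29.1]
div farR [-60.1 -30. ]
```

```bash
python3 - <<'E'
from bench import hand_in,sense
print(sense()["clock"],sense()["contact_force"]); print(hand_in())
E
```

```text
18.75 [ 0.96992481 -0.23665018  0.14502451]
the job is handed in; nothing more can be done
None
```

The module is on the rail, clicked in and level, standing against the divider, and the gripper has let go of it. I handed the job in at 18.8 s of the 61 s allowed; `hand_in()` gives no verdict.

**What I did:** I gripped the module across its 45 mm front and tilted it 0.29 rad. Then I pulled its lip in under the rail's far edge until I felt about 4.5 N and rocked it down. From there I slid it until it stopped against the divider, and let go.

**Last checks:**
- **Seated and level:** with the tool level, the module sat about 27 mm over the panel's underside. It had not slipped in the grip, with image shifts of 0.14 px or less.
- **Foot clicked in:** a 12 N upward pull was held at both ends, with about 0.6 mm of play. I could not read the foot's travel directly.
- **Against the divider:** the final picture puts the two origins about 19.3 mm apart, inside the 17 to 21.5 mm allowed. The tab faces the robot, and the module's tilt in the picture is close to zero.
- **Forces:** the wrist readings I took between steps never showed more than about 14 N in any axis, with about 6.5 N against the divider. These are samples, not a continuous record.
- **Bystanders:** the tweezers and hex key look untouched in the last pictures. The beaker and tape roll are outside those crops, but the arm stayed well clear of them.

**Two things that disagreed:**
- **Divider contact:** the slide met the divider about 1 mm further along than the camera had predicted, which is within the calibration error.
- **Panel origin:** I first took the panel's middle line to be the middle of the plate. That would have put the rail more than 8 mm off it. The duct's position showed the middle line is about 18 mm further back, so the rail is about 5 mm off.

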